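Fit the battery in the work lamp, click its cover shut and switch it on

TASK

Get the cordless work lamp on the bench going: push its sliding cover all the way back, set the battery pack down flat in the open bay with its blue grip rib up (lower it in, do not drop it; either end may lead), then slide the cover fully home until its red spring tab clicks down behind the steel ledge. Last, throw the red-knobbed switch right over to its other side. Leave the jar, the can and the wrench where they are.

Things in the scene. Friction and masses are not known exactly. Their poses are not given: they have to be found in the camera images.
- lamp: Grey-green box-shaped work lamp fixed to the bench: 112 mm wide (its x), 347 mm long (its y, -185 to +162), 62 mm tall. Origin: centre of its underside. Its y is the direction in which the cover closes; its x points away from the robot, to the white light window. Two dark rails on top, at x = +/-52 mm, 10 mm high, guide the cover; along y come a plain part, the bay, the ledge, the switch.
- bay_floor (a point): Centre of the dark inner floor of the battery bay, at lamp (0, 21, 14) mm; axes as the lamp's. The bay is 116 mm long (lamp y) and 84 mm wide (lamp x) inside, 48 mm deep to the lamp's top (62 mm above the bench).
- cover (a joint): How far the cover stands open, in m: 0 = fully home (bay closed), 0.144 = all the way back; it moves along the lamp's -y as the value grows. It starts part open, slides with 2 to 4 N of friction and stays where it is left. Clicking the tab over the ledge takes about 5 to 15 N over the last 17 mm; the end stops are hard.
- cover_rib (a point): Centre of the upright thumb rib in the middle of the cream cover (plate 96 x 132 x 4 mm). The rib is 60 mm wide (lamp x), 12 mm thick (lamp y), 20 mm high, from 66 to 86 mm above the bench. Push its flat faces along the lamp's y, or pinch it. Axes as the lamp's. Cover home: at lamp (0, 21, 76) mm; all the way back: (0, -123, 76) mm.
- tab (a joint): Lift angle in rad of the red spring tab (26 x 34 x 3 mm) at the cover's +y end: 0 = flat, about 0.1 as its nub rides over the steel ledge (a rounded ridge across the lamp's top at lamp y = +94 mm, 72 mm wide in x, 5 mm high); it springs down by itself behind the ledge just before the cover is fully home. It juts 19 mm past the cover plate's edge.
- switch (a joint): Angle of the toggle lever in rad: 0 = off, leaning to the lamp's -x (to the robot), 1.0 = on, leaning to +x. It starts between 0 and 0.15, needs about 2 N at the knob and stays where it is left.
- switch_tip (a point): Centre of the red ball knob, 26 mm in diameter, at the top of the toggle lever; about 106 mm above the bench when off and when on. The lever is 45 mm long from its pivot at lamp (0, 134, 67) mm to this point, and swings in the lamp's x-z plane.
- pack_center (a point): Centre (half-way up) of the loose battery pack: black block 60 mm wide (its x), 100 mm long (its y), 28 mm high, with a blue grip rib on top along its y, 14 mm wide, 60 mm long, 18 mm high; 46 mm tall in all, so this point is 23 mm above its underside. About 0.3 to 0.65 kg. It lies rib up on the bench. Both ends are alike.
- pack: The same battery pack; origin at the centre of its underside.
- jar: Bystander: amber jar with a steel lid, 68 mm in diameter, 85 mm tall, origin at the centre of its underside. It stands to one side of the lamp; the pack lies to the other.
- can: Bystander: blue and silver can, 62 mm in diameter, 130 mm tall, origin at the centre of its underside.
- wrench: Bystander: steel wrench 180 mm long, lying flat along its own x; origin on its underside.
There are look-alikes about, which are no part of the job. Leave any turquoise or yellow look-alike of the pack alone.

How it is judged:
On the way, in this order (a step that is already met when the one before it is completed fails the run):
1. the cover is pushed all the way back (at least 135 of its 144 mm) (value of joint cover above 0.135 m), for 0.1 s.
2. the pack lies flat on the bay floor, rib up, let go of (z of pack_center in the frame of bay_floor between 0.018 and 0.028 m and horizontal distance between pack_center and bay_floor below 0.025 m and angle between pack's own z axis and vertical below 0.12 rad and contact force between the fingers and pack below 0.3 N), for 0.2 s.
3. the cover is fully home and its tab has sprung down behind the ledge (value of joint cover below 0.004 m and value of joint tab below 0.03 rad), for 0.2 s.
4. the switch is thrown (value of joint switch above 0.85 rad), for 0.1 s.
At the end, for the whole second after the job is handed in: The pack rests flat on the bay floor, rib up (centre within 25 mm of the bay's centre, within 5 mm of its seated height, tilt under 0.12 rad); the cover is within 4 mm of fully home with its tab sprung flat (under 0.03 rad) behind the ledge; the switch is over by more than 0.85 rad; all at rest (all of step 3 and value of joint switch above 0.85 rad and z of pack_center in the frame of bay_floor between 0.018 and 0.028 m and horizontal distance between pack_center and bay_floor below 0.025 m and angle between pack's own z axis and vertical below 0.12 rad and linear speed of pack below 0.02 m/s); the robot touches nothing.
It fails at once if the pack is dropped: it falls free at more than 0.7 m/s (a fall of some 25 mm) (linear speed of pack above 0.7 m/s and contact force between the fingers and pack below 0.1 N).
It fails at once if the jar, can or wrench is moved by more than 40 mm (distance of any of jar, can, wrench from where it was at the start of the episode above 0.04 m).
It also fails if it takes over 67 s, if anything falls off the work surface, if the arm or the gripper's body presses on something with over 40 N, if the wrist force passes 120 N, or if a joint passes its speed limit or range.

ROBOT

A 6-joint arm with a two-finger parallel gripper is mounted at the origin on the work surface. World frame = base frame: x ahead of the robot, y to its left, z up, the work surface at z = 0. Lengths are in m, angles in rad, forces in N, time in s.
With the tool pointing down it reaches from about 0.225 to 0.875 m from the base axis. Payload 3.4 kg.
Tool frame: the origin (TCP) lies at the very end of the fingers, on their centre line; the grasp point (between the pads) lies 19 mm behind it; z points along the fingers, y is the direction in which the jaws open and shut (so a half turn about z gives the same grasp; the last joint's range is limited). The gripper opens to 85 mm and grips with 20 to 120 N. Pads are 22 mm wide; open, the fingers measure 114 mm over their backs; the gripper's body (76 mm by 85 mm) begins 54 mm behind the grasp point. The pads swing forward as they close: fully open they stand 13 mm farther back than shut.
Start: joints at [1.103, 0.276, 1.505, -0, 1.361, -0.121], TCP at [0.195, 0.541, 0.196] pointing down, gripper open.
Joint ranges: [-2.89, 2.89], [-0.75, 2.08], [0.22, 2.7], [-1.18, 4.32], [0.11, 2.71], [-2.7, 2.7]. Speed limits (rad/s): [2.57, 2.57, 3.14, 3.14, 3.14, 3.14].

INTERFACE

Orientations are given as a unit quaternion [w, x, y, z].
In Python, from rig import telemetry, optics, order gives the robot as it stands.
- The arm moves only by the shell command python3 -m creep 'ROWS' [FORCE]. ROWS is a JSON object of lists of equal length, an entry for each row: "slide": the shift along the world's x, y, z normalised to -1 to 1, where 1 is 0.15 m, a list of three; "twist": the turn, a rotation vector about the world's x, y, z normalised to -1 to 1, where 1 is 360 degrees, a list of three; "fingers": the gripper's target within -1 to 1 (fully open at 1, half-way at 0, shut at -1). A call has 1 to 20 rows; each row is the pose to reach, as a shift and turn from the pose commanded when the call began, turning the shorter way round; what a row does not reach only later rows make up. A row lasts 1/10 s, in which the tool goes at most 50 mm and 8.59 degrees, less where a joint would pass 70% of its speed; a pose out of reach is approached as far as the arm can. A call with a number of a shift or a turn outside -1 to 1 is refused whole. A call with a gripper value outside its range is refused whole. The fingers move at their own pace and stop on an object; FORCE is the grip in N (left out, the last holds). Time passes only in rows, so rows that repeat a pose let the fingers close. It gives the time, the measured TCP pose, the force and the opening at its end, in the units of the state.
- telemetry.get_state(): the state, without advancing time (a new reading comes with each control period).
- optics.get_image(name): name is "scene" or "top" or "wrist"; returns a dict with "img" (480x640x3 uint8, blue, green, red), "depth" (480x640 float32, m along the optical axis (not along the pixel's ray), 0 where there is no reading), "fovy" (degrees; the focal length in pixels is half the picture's height over the tangent of half this angle, whatever the lens; pixels are square), "cx", "cy" (the principal point, pixels), "world_from_camera" (4x4, takes a point from camera to world coordinates). Camera axes: x right, y down, z forward; pixel columns grow to the right and rows downward; lengths in m; the calibration is good to about 2 mm. A picture is of the moment at which its call begins.
- order.sign_off(): hands the job in, once; it reports no verdict.
The state is a dict: "clock": time; "qpos": joint angles; "qd": joint speeds; "effort": joint torques, N m; "position": TCP position; "ee_rot": TCP orientation; "contact_force": force on the tool from outside, world axes, zero at the start; "moment": the same for the moment, N m; "width": finger opening in m.
Only numpy, scipy, OpenCV 4.12 (cv2) and the standard library are available. Lean on these libraries where they do the work, as an engineer would, in place of code of your own. Each camera call takes 0.05 s, during which the arm holds its last target.

## Working session

There is one attempt and no reset: what is moved stays moved. The work goes in short steps, Python scripts to look and compute and a shell command to move; the robot and the scene stay as the last step left them, time stands still between calls to the robot, and variables do not carry over. Pictures are saved under pics/ and viewed, and the job is handed in when it is done.

```bash
ls; mkdir -p pics; cat > h.py <<'E'
import numpy as np, cv2
from rig import telemetry, optics, order
def snap(name,out=None):
    d=optics.get_image(name)
    if out: cv2.imwrite('pics/'+out,d['img'])
    np.save('pics/'+name+'.npy',d,allow_pickle=True)
    return d
def load(name): return np.load('pics/'+name+'.npy',allow_pickle=True).item()
def cloud(d):
    h,w=d['depth'].shape; f=h/2/np.tan(np.radians(d['fovy'])/2)
    v,u=np.mgrid[0:h,0:w]; z=d['depth']
    p=np.stack([(u-d['cx'])*z/f,(v-d['cy'])*z/f,z],-1)
    T=np.array(d['world_from_camera']); return p@T[:3,:3].T+T[:3,3]
E
python3 - <<'E'
from h import *
for n in ['scene','top']:
    d=snap(n,n+'0.png'); print(n,d['fovy'],np.round(d['world_from_camera'],3).tolist())
print(telemetry.get_state())
E
```

```text
pics
scene 47.317303367121745 [[0.03, 0.545, -0.838, 1.599], [1.0, -0.012, 0.028, -0.053], [0.006, -0.839, -0.545, 0.804], [0.0, 0.0, 0.0, 1.0]]
top 44.83001321280666 [[0.004, -0.982, 0.19, 0.232], [-1.0, -0.003, 0.005, -0.015], [-0.005, -0.19, -0.982, 1.457], [0.0, 0.0, 0.0, 1.0]]
{'clock': 0.1, 'qpos': array([ 1.10299518e+00,  2.76524477e-01,  1.50599214e+00, -1.91506641e-05,
        1.36073165e+00, -1.21015544e-01]), 'qd': array([ 0.00021477, -0.002752  , -0.00451875, -0.00249404,  0.00014472,
        0.00021296]), 'effort': array([ 8.60576547e-04, -4.17697477e+01, -2.46405745e+01, -3.33842800e-04,
        5.71159646e-03,  1.75992886e-05]), 'position': array([0.19520731, 0.54028333, 0.19563616]), 'ee_rot': array([-2.31247621e-04,  1.72523231e-01,  9.85005101e-01, -7.94907123e-04]), 'contact_force': array([-0.04426446, -0.69093539,  0.12321702]), 'moment': array([-0.0583738 , -0.00823682,  0.04992116]), 'width': 0.08533582483038006}
```

View pics/scene0.png

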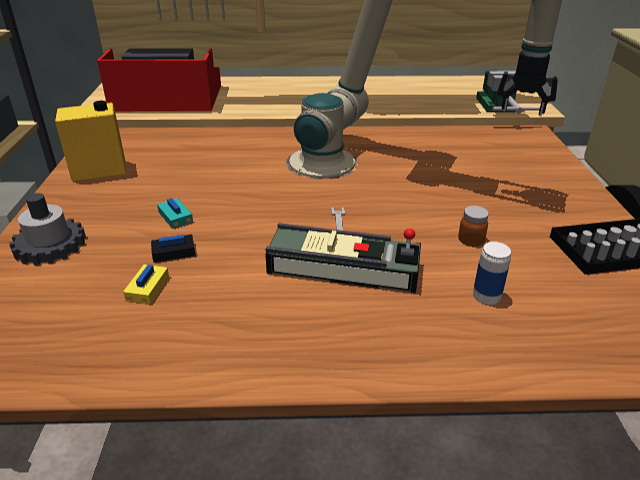

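View pics/top0.png

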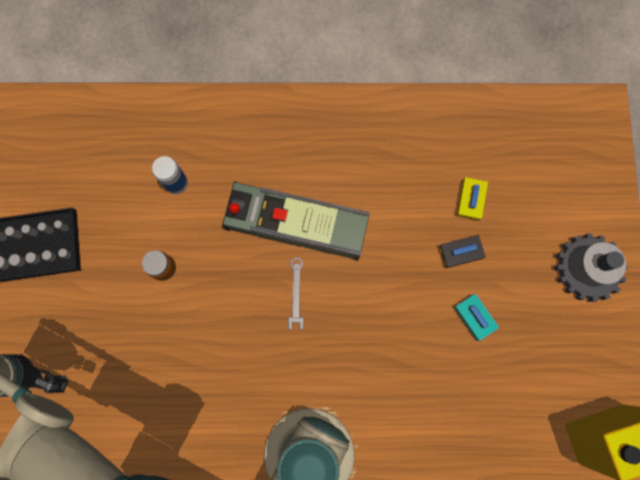

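In the top view, the pack candidates are yellow (473,198), black (462,251) and turquoise (477,317). The black one with the blue rib fits the description. The lamp is at about (296,220) with its red knob at (235,208). The can (167,170), jar (155,264) and wrench (296,293) are clear of it. Next I'll measure the poses and make the crop.

```bash
python3 - <<'E'
from h import *
d=load('top'); P=cloud(d); img=d['img'].astype(int)
def reg(u0,u1,v0,v1,zlo,zhi):
    m=np.zeros(P.shape[:2],bool); m[v0:v1,u0:u1]=True
    return m&(P[...,2]>zlo)&(P[...,2]<zhi)
def rect(m,name):
    q=(P[m][:,:2]*1000).astype(np.float32)
    r=cv2.minAreaRect(q); b=cv2.boxPoints(r); print(name,m.sum(),np.round(r[0],1),np.round(r[1],1),round(r[2],1),'zmed',round(float(np.median(P[m][:,2])),4)); print(np.round(b).tolist())
rect(reg(210,380,170,270,.05,.09),'lamp top')
rect(reg(210,380,170,270,.0655,.08),'lamp rails')
rect(reg(430,495,225,275,.018,.06),'pack')
rect(reg(430,495,225,275,.036,.06),'rib')
b,g,r=img[...,0],img[...,1],img[...,2]
red=(r>130)&(g<60)&(b<60)
for n,box in [('knob',(225,245,198,220)),('tab',(265,295,200,225))]:
    m=np.zeros_like(red); m[box[2]:box[3],box[0]:box[1]]=True; m&=red
    print(n,m.sum(),P[m].mean(0).round(4),P[m].max(0).round(4),P[m].min(0).round(4))
cream=(r>170)&(g>170)&(b>110)
m=np.zeros_like(red); m[190:260,270:350]=True; m&=cream; rect(m,'cover')
rect(reg(210,380,170,270,.079,.09),'rib cover')
c=d['img']
a=cv2.resize(c[165:275,210:380],None,fx=4,fy=4,interpolation=cv2.INTER_CUBIC)
cv2.imwrite('pics/lamp_crop.png',a)
cv2.imwrite('pics/pack_crop.png',cv2.resize(c[170:350,420:520],None,fx=3,fy=3,interpolation=cv2.INTER_CUBIC))
rect(reg(140,185,150,192,.1,.15),'can'); rect(reg(135,175,245,285,.07,.1),'jar');rect(reg(280,310,255,332,.003,.02),'wrench')
E
```

```text
lamp top 5763 [564.4  34.3] [348.3 118.5] 76.8 zmed 0.066
[[467.0, -122.0], [582.0, -149.0], [662.0, 190.0], [547.0, 217.0]]
lamp rails 2921 [564.1  33.5] [345.9 113.8] 76.7 zmed 0.0694
[[469.0, -122.0], [580.0, -148.0], [659.0, 189.0], [549.0, 215.0]]
pack 977 [ 491.5 -382.4] [ 60.1 103.2] 14.8 zmed 0.0286
[[449.0, -340.0], [476.0, -440.0], [534.0, -425.0], [507.0, -325.0]]
rib 150 [ 490.2 -379.1] [41.5 81.8] 18.6 zmed 0.0456
[[457.0, -347.0], [484.0, -424.0], [523.0, -411.0], [497.0, -334.0]]
knob 69 [0.5674 0.1731 0.1567] [0.588  0.1893 1.457 ] [ 0.2322 -0.0148  0.1102]
tab 130 [0.5733 0.0749 0.0691] [0.5873 0.0912 0.08  ] [0.5574 0.0596 0.0105]
cover 1711 [423.7  25.2] [134.9 367.2] 81.6 zmed 0.0665
[[232.0, -15.0], [596.0, -68.0], [615.0, 65.0], [252.0, 119.0]]
rib cover 160 [567.4  54.7] [278.7 108.2] 77.2 zmed 0.0842
[[484.0, -69.0], [589.0, -93.0], [651.0, 179.0], [546.0, 203.0]]
can 578 [670.5 346.6] [60.4 60.9] 29.3 zmed 0.129
[[629.0, 358.0], [659.0, 305.0], [712.0, 335.0], [682.0, 388.0]]
jar 510 [449.7 370.7] [58.1 59.2] 24.4 zmed 0.085
[[411.0, 386.0], [435.0, 332.0], [488.0, 356.0], [464.0, 410.0]]
wrench 758 [386.5  37.6] [190.8  73.4] 0.3 zmed 0.0059
[[291.0, 74.0], [291.0, 0.0], [482.0, 1.0], [482.0, 75.0]]
```

View pics/lamp_crop.png

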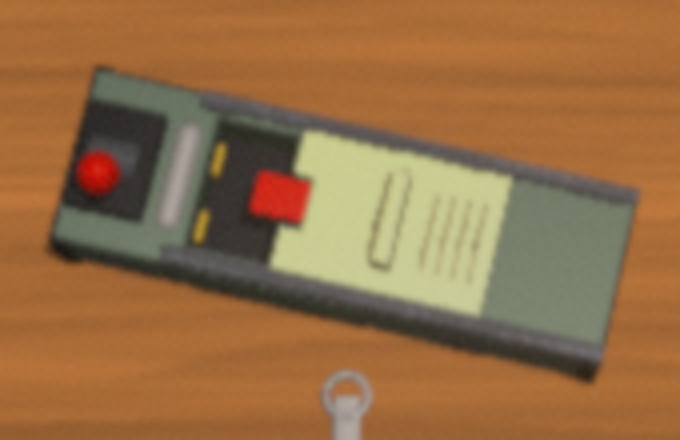

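View pics/pack_crop.png

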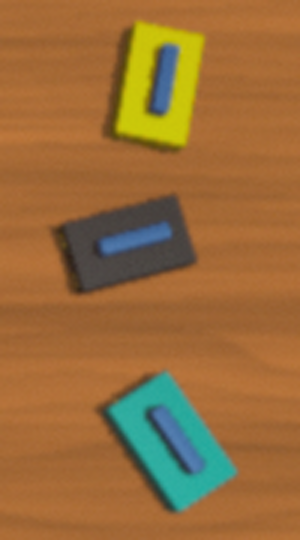

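The crop confirms the black pack with the blue rib is at top-view pixel (462,251). The cover's rib is at about (307,215) in that view. Next I'll refine the lamp frame and the rib, knob and pack positions.

```bash
cat >> h.py <<'E'
from scipy.optimize import minimize
def reg(P,u0,u1,v0,v1,zlo,zhi):
    m=np.zeros(P.shape[:2],bool); m[v0:v1,u0:u1]=True
    return m&(P[...,2]>zlo)&(P[...,2]<zhi)
E
python3 - <<'E'
from h import *
for n,box,pb in [('top',(210,380,170,270),(430,495,225,275)),('scene',(255,430,215,300),(145,205,230,265))]:
    d=load(n); P=cloud(d); i=d['img'].astype(int); b,g,r=i[...,0],i[...,1],i[...,2]
    psi=np.radians(-13.3); ex=np.array([np.cos(psi),np.sin(psi)]); ey=np.array([-np.sin(psi),np.cos(psi)])
    o=np.array([.5669,.0452])
    L=np.stack([(P[...,:2]-o)@ex,(P[...,:2]-o)@ey,P[...,2]],-1)*1000
    def q(m,name):
        x=L[m]; print(n,name,m.sum(),'lamp 2/50/98%',np.percentile(x,[3,50,97],axis=0).round(1).tolist())
    lam=reg(P,*box,.05,.12)
    q(lam,'all'); q(lam&(L[...,1]>120)&(r>150)&(g<70),'knob')
    q(lam&(abs(L[...,0])<40)&(L[...,1]<60)&(L[...,2]>78),'rib')
    q(lam&(L[...,1]<100)&(r>150)&(g<70),'tab')
    q(lam&(r>150)&(g>150)&(b>90)&(L[...,1]<80),'cream')
    q(lam&(abs(r-g)<20)&(r>120)&(L[...,1]>80)&(abs(L[...,0])<45),'ledge')
    m=reg(P,*pb,.018,.06); w=P[m]; print(' pack',cv2.minAreaRect((w[:,:2]*1000).astype(np.float32)))
    m=reg(P,*pb,.005,.06)&(b>90)&(r<80); w=P[m]; print(' rib',m.sum(),np.median(w,0).round(4),cv2.minAreaRect((w[:,:2]*1000).astype(np.float32)))
E
```

```text
top all 5850 lamp 2/50/98% [[-54.9, -176.1, 56.5], [-1.5, -29.9, 66.0], [52.2, 151.3, 83.8]]
top knob 38 lamp 2/50/98% [[-28.9, 123.7, 112.1], [-22.0, 131.3, 117.5], [-13.1, 141.4, 119.9]]
top rib 128 lamp 2/50/98% [[-29.0, -47.2, 79.9], [-0.9, -41.4, 85.5], [27.5, -35.5, 91.3]]
top tab 125 lamp 2/50/98% [[-12.4, 15.1, 64.6], [-0.3, 29.7, 71.5], [11.4, 43.1, 76.7]]
top cream 1824 lamp 2/50/98% [[-41.8, -103.3, 60.7], [-0.6, -45.0, 66.6], [42.4, 18.0, 85.8]]
top ledge 162 lamp 2/50/98% [[-32.1, 86.3, 59.4], [-1.8, 92.6, 64.8], [29.6, 100.4, 71.9]]
 pack ((491.5035095214844, -382.4222106933594), (60.14668273925781, 103.16717529296875), 14.78100299835205)
 rib 154 [ 0.4909 -0.3836  0.0455] ((492.9591369628906, -385.16766357421875), (16.53022575378418, 66.19125366210938), 15.938958168029785)
scene all 4980 lamp 2/50/98% [[-51.0, -173.1, 52.0], [11.9, -13.7, 63.6], [58.9, 153.3, 84.6]]
scene knob 47 lamp 2/50/98% [[-22.3, 125.0, 112.3], [-13.6, 134.0, 115.6], [-7.2, 142.7, 119.0]]
scene rib 90 lamp 2/50/98% [[-26.3, -45.0, 79.6], [5.9, -39.4, 83.8], [31.7, -33.9, 86.4]]
scene tab 95 lamp 2/50/98% [[-16.3, 13.7, 63.3], [1.0, 29.4, 68.9], [13.5, 44.2, 71.5]]
scene cream 1027 lamp 2/50/98% [[-46.0, -102.5, 61.2], [-2.9, -40.2, 64.2], [35.0, 19.2, 84.3]]
scene ledge 123 lamp 2/50/98% [[-31.0, 87.4, 59.8], [1.7, 95.1, 64.1], [32.8, 133.9, 84.6]]
 pack ((492.8616638183594, -381.27154541015625), (67.16487884521484, 100.29518127441406), 13.682199478149414)
 rib 78 [ 0.4937 -0.383   0.0439] ((492.0468444824219, -381.27703857421875), (17.0800724029541, 57.81657409667969), 15.980415344238281)
```

```bash
python3 -m creep '{"slide":[[0.3,-0.3,0],[0.5,-0.65,0],[0.6,-1,0],[0.6,-1,0]],"twist":[[0,0,0.018],[0,0,0.018],[0,0,0.018],[0,0,0.018]],"fingers":[0,0,0,0]}' 40
python3 -m creep '{"slide":[[0.2,-0.33,0],[0.4,-0.66,0],[0.6,-1,0],[0.6,-1,0]],"twist":[[0,0,0],[0,0,0],[0,0,0],[0,0,0]],"fingers":[0,0,0,0]}' 40
python3 -m creep '{"slide":[[0.2,-0.33,0],[0.4,-0.66,0],[0.6,-1,0],[0.6,-1,0]],"twist":[[0,0,0],[0,0,0],[0,0,0],[0,0,0]],"fingers":[0,0,0,0]}' 40
python3 -m creep '{"slide":[[0.3,-0.3,0],[0.616,-0.563,-0.2],[0.616,-0.563,-0.24],[0.616,-0.563,-0.24],[0.616,-0.563,-0.24]],"twist":[[0,0,0],[0,0,0],[0,0,0],[0,0,0],[0,0,0]],"fingers":[0,0,0,0,0]}' 40
python3 - <<'E'
from h import *
s=telemetry.get_state();print(s['clock'],s['position'],s['ee_rot'],s['contact_force'],s['width'])
snap('wrist','w1.png')
E
```

```text
clock: 0.5
position: [0.2859, 0.3873, 0.1958]
ee_rot: [-0.0, 0.117, 0.993, -0.001]
contact_force: [0.5, 0.9, 1.4]
width: 0.0426
clock: 0.9
position: [0.3766, 0.2376, 0.1962]
ee_rot: [0.0, 0.118, 0.993, -0.001]
contact_force: [1.0, 0.2, -0.5]
width: 0.0427
clock: 1.3
position: [0.4671, 0.0874, 0.1961]
ee_rot: [0.0, 0.118, 0.993, -0.001]
contact_force: [-0.1, 1.3, 1.1]
width: 0.0428
clock: 1.8
position: [0.5571, 0.0062, 0.1593]
ee_rot: [-0.002, 0.117, 0.993, 0.0]
contact_force: [-1.1, 0.3, -0.1]
width: 0.043
1.8 [0.55707148 0.00621193 0.15929891] [-1.62573932e-03  1.17169846e-01  9.93110525e-01  2.61279935e-04] [-1.06907596  0.34614758 -0.08662844] 0.043018784963623234
```

View pics/w1.png

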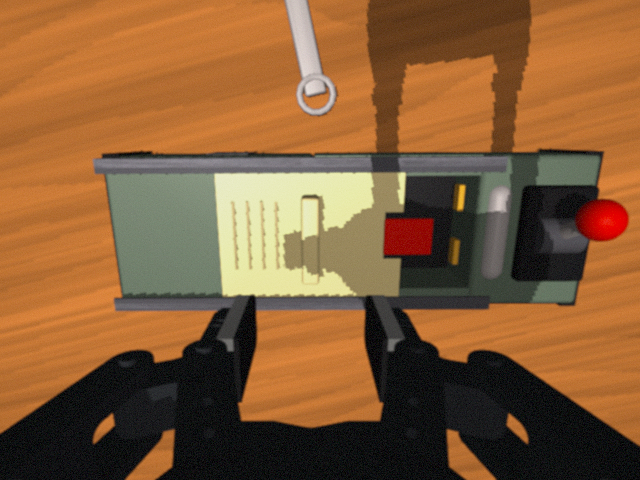

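The wrist view shows the cover rib at (311,240), between the fingertips (about x 245 to 375), with the knob at (602,220). I'll do one quick depth refinement before descending.

```bash
python3 - <<'E'
from h import *
d=load('wrist'); P=cloud(d); i=d['img'].astype(int); b,g,r=i[...,0],i[...,1],i[...,2]
psi=np.radians(-13.3); ex=np.array([np.cos(psi),np.sin(psi)]); ey=np.array([-np.sin(psi),np.cos(psi)]); o=np.array([.5669,.0452])
L=np.stack([(P[...,:2]-o)@ex,(P[...,:2]-o)@ey,P[...,2]],-1)*1000
def q(m,name):
    x=L[m]; print(name,m.sum(),np.percentile(x,[2,50,98],axis=0).round(1).tolist())
U=np.mgrid[0:480,0:640]
up=U[0]<300
q(up&(L[...,2]>80)&(L[...,2]<90)&(L[...,1]<60)&(U[0]>180)&(U[1]>290)&(U[1]<330),'rib')
q(up&(U[1]>480)&(U[1]<510)&(U[0]>190)&(U[0]<275)&(L[...,2]>64.5),'ledge')
m=(r>150)&(g<60)&(U[1]>570); q(m,'knob')
q((U[0]<300)&(U[0]>160)&(g>150)&(U[1]<410),'cover')
m=(L[...,2]>55)&(L[...,2]<80)&(U[0]<312)&(U[0]>150); 
q(m,'lamp'); x=P[m]; print(cv2.minAreaRect((x[:,:2]*1000).astype(np.float32)))
m=(L[...,2]>69)&(L[...,2]<75)&(U[0]<175)&(U[1]<510); x=L[m]; q(m,'far rail'); print(np.polyfit(x[:,1],x[:,0],1))
s=telemetry.get_state()['position'];print('tcp lamp',((s[:2]-o)@ex)*1000,((s[:2]-o)@ey)*1000)
E
```

```text
rib 1516 [[-31.4, -46.0, 84.9], [-4.5, -40.2, 87.1], [26.0, -34.8, 88.5]]
ledge 1678 [[-32.9, 86.5, 64.7], [-4.1, 92.7, 67.4], [26.4, 101.1, 69.5]]
knob 1285 [[-32.6, 122.7, 113.5], [-23.1, 130.2, 118.9], [-12.2, 140.6, 122.6]]
cover 14758 [[-45.8, -105.2, 65.6], [-15.1, -63.6, 67.3], [42.0, 2.5, 87.5]]
lamp 63836 [[-56.9, -177.9, 60.7], [-7.1, -26.2, 67.0], [50.5, 151.7, 74.2]]
((562.7399291992188, 35.600616455078125), (349.4070129394531, 116.24072265625), 76.82362365722656)
far rail 6368 [[-56.9, -178.9, 71.5], [-52.0, -46.7, 73.2], [-47.0, 85.3, 74.5]]
[-2.49496453e-03 -5.21151919e+01]
tcp lamp -0.8287835009642508 -39.65483507873372
```

```bash
python3 -m creep '{"slide":[[0,0,-0.2],[0,0,-0.4],[0,0,-0.5],[0,0,-0.585],[0,0,-0.585],[0,0,-0.585],[0,0,-0.585],[0,0,-0.585],[0,0,-0.585],[0,0,-0.585]],"twist":[[0,0,0],[0,0,0],[0,0,0],[0,0,0],[0,0,0],[0,0,0],[0,0,0],[0,0,0],[0,0,0],[0,0,0]],"fingers":[0,0,0,0,0,-1,-1,-1,-1,-1]}' 40
```

```text
clock: 2.85
position: [0.5581, 0.0063, 0.0731]
ee_rot: [0.0, 0.117, 0.993, 0.0]
contact_force: [-0.1, -0.6, -0.8]
width: -0.0001
```

```bash
python3 - <<'E'
from h import *
snap('wrist','w2.png'); d=snap('scene'); cv2.imwrite('pics/s2.png',cv2.resize(d['img'][180:320,230:450],None,fx=3.5,fy=3.5))
E
```

```text
(no output)
```

View pics/w2.png

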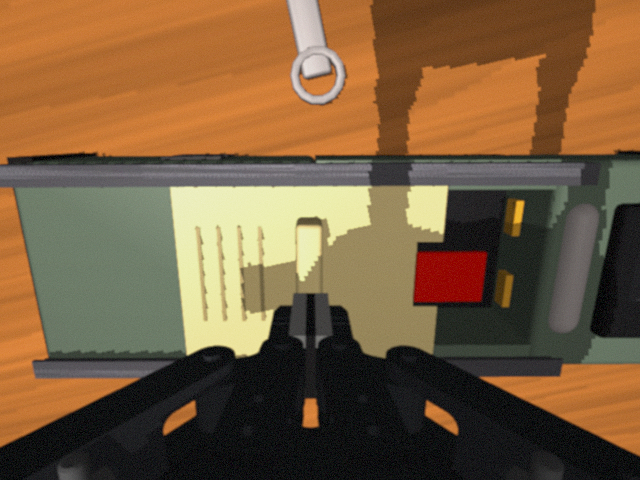

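View pics/s2.png

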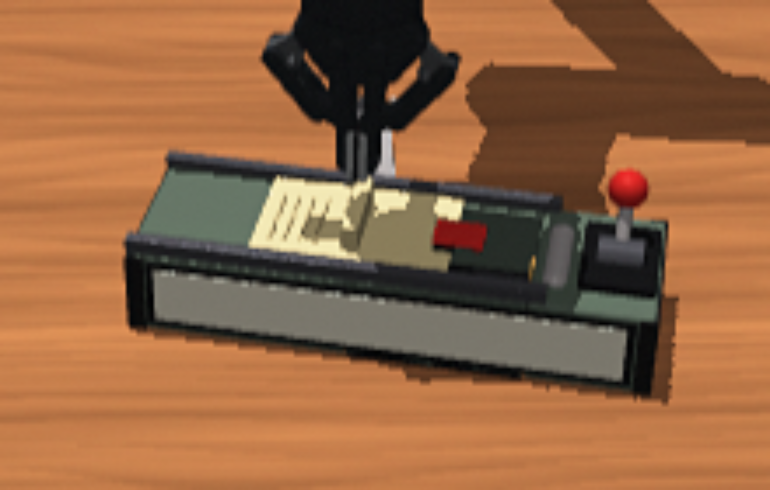

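```bash
python3 - <<'E'
from h import *
def proj(d,p):
    T=np.linalg.inv(np.array(d['world_from_camera'])); f=240/np.tan(np.radians(d['fovy'])/2)
    c=T[:3,:3]@p+T[:3,3]; return f*c[0]/c[2]+d['cx'],f*c[1]/c[2]+d['cy']
s=load('scene');w=load('wrist')
for p in [(.558,.0063,.073),(.558,.0063,.092)]:
    u,v=proj(s,np.array(p)); print('scene',u,v,'crop',(u-230)*3.5,(v-180)*3.5,'wrist',proj(w,np.array(p)))
P=cloud(w); print(P[300:345:4,312].round(4)); print(P[225:300:10,310].round(4))
S=cloud(s); 
for v in range(205,256,3): print(v,S[v,333].round(3), S[v,338].round(3))
E
```

```text
scene 331.60740746615187 241.44339615461834 crop 355.6259261315315 215.0518865411642 wrist (np.float64(310.07798195903115), np.float64(283.0258646067788))
scene 331.73728088949304 234.6885143391935 crop 356.0804831132256 191.4098001871772 wrist (np.float64(310.1175869681148), np.float64(298.49096304075346))
[[0.5469 0.0096 0.1203]
 [0.5466 0.0097 0.1246]
 [0.5467 0.0096 0.1275]
 [0.5471 0.0095 0.1299]
 [0.5469 0.0095 0.1334]
 [0.5466 0.0096 0.1371]
 [0.5467 0.0095 0.1396]
 [0.5472 0.0094 0.1412]
 [0.4911 0.022  0.2517]
 [0.5474 0.0094 0.1461]
 [0.5489 0.009  0.1457]
 [0.5498 0.0088 0.1464]]
[[0.5269 0.0137 0.0861]
 [0.531  0.0127 0.087 ]
 [0.5353 0.0117 0.0876]
 [0.5399 0.0106 0.0869]
 [0.5445 0.0095 0.0867]
 [0.5484 0.0085 0.0887]
 [0.5535 0.0073 0.0874]
 [0.5466 0.0089 0.1159]]
205 [ 0.264  0.025 -0.007] [0.582 0.017 0.187]
208 [0.575 0.007 0.175] [0.579 0.018 0.177]
211 [0.573 0.007 0.165] [0.578 0.018 0.169]
214 [0.572 0.007 0.157] [0.573 0.018 0.158]
217 [0.572 0.008 0.149] [0.568 0.019 0.146]
220 [0.571 0.008 0.141] [0.562 0.02  0.135]
223 [0.572 0.008 0.133] [0.561 0.02  0.126]
226 [0.573 0.008 0.126] [0.563 0.02  0.119]
229 [0.569 0.008 0.115] [0.41  0.031 0.008]
232 [0.569 0.008 0.107] [0.516 0.024 0.071]
235 [0.545 0.01  0.082] [0.519 0.023 0.065]
238 [0.556 0.01  0.081] [0.533 0.023 0.065]
241 [0.569 0.009 0.082] [0.543 0.022 0.063]
244 [0.572 0.009 0.075] [0.556 0.022 0.064]
247 [0.569 0.009 0.065] [0.567 0.021 0.063]
250 [0.581 0.009 0.065] [0.579 0.02  0.063]
253 [0.591 0.008 0.064] [0.591 0.02  0.064]
```

```bash
python3 - <<'E'
from h import *
w=load('wrist');s=load('scene');P=cloud(w);S=cloud(s)
print(np.array(w['world_from_camera']).round(4))
for v in range(286,304): print(v,P[v,303].round(4),P[v,312].round(4))
for v in range(226,238): print(v,S[v,328].round(4),S[v,332].round(4),S[v,335].round(4))
cv2.imwrite('pics/s2b.png',cv2.resize(s['img'][190:270,290:390],None,fx=8,fy=7,interpolation=cv2.INTER_NEAREST))
E
```

```text
[[ 0.2314  0.9368  0.2625  0.4911]
 [ 0.9729 -0.2231 -0.0613  0.022 ]
 [ 0.0011  0.2696 -0.963   0.2517]
 [ 0.      0.      0.      1.    ]]
286 [0.5536 0.004  0.0866] [0.5543 0.0081 0.0872]
287 [0.554  0.004  0.0868] [0.5545 0.008  0.0879]
288 [0.5545 0.0038 0.0867] [0.5551 0.0079 0.0875]
289 [0.5549 0.0037 0.0867] [0.5558 0.0077 0.0871]
290 [0.5549 0.0037 0.0879] [0.5564 0.0076 0.0865]
291 [0.5556 0.0036 0.0875] [0.5566 0.0075 0.0874]
292 [0.5563 0.0034 0.0868] [0.5571 0.0074 0.0872]
293 [0.546  0.0063 0.1138] [0.5473 0.0096 0.1126]
294 [0.5463 0.0063 0.1142] [0.5476 0.0095 0.113 ]
295 [0.5461 0.0064 0.1156] [0.5467 0.0097 0.1161]
296 [0.5458 0.0064 0.1173] [0.5469 0.0096 0.1165]
297 [0.5463 0.0063 0.1171] [0.5465 0.0097 0.1185]
298 [0.5461 0.0064 0.1185] [0.5474 0.0095 0.1174]
299 [0.5461 0.0064 0.1195] [0.5469 0.0096 0.1193]
300 [0.5464 0.0064 0.1197] [0.5469 0.0096 0.1203]
301 [0.5462 0.0064 0.121 ] [0.5475 0.0095 0.1198]
302 [0.5465 0.0063 0.1212] [0.5471 0.0096 0.1215]
303 [0.546  0.0065 0.1233] [0.5475 0.0095 0.1216]
226 [ 0.5607 -0.0027  0.1179] [0.5674 0.006  0.1222] [0.566
[... 206 characters left out ...]
0.5731 0.0058 0.1179] [0.5709 0.0127 0.1163]
230 [0.506  0.     0.0702] [0.5684 0.0061 0.112 ] [0.5017 0.0172 0.0671]
231 [ 5.116e-01 -2.000e-04  7.110e-02] [0.5704 0.006  0.1106] [0.5289 0.0155 0.0825]
232 [5.067e-01 1.000e-04 6.490e-02] [0.5369 0.008  0.0852] [0.5318 0.0154 0.0816]
233 [ 0.5092 -0.      0.0637] [0.5416 0.0078 0.0855] [0.541  0.0148 0.0851]
234 [ 5.114e-01 -1.000e-04  6.230e-02] [0.542  0.0078 0.083 ] [0.542  0.0148 0.0829]
235 [ 5.163e-01 -3.000e-04  6.270e-02] [0.5482 0.0075 0.0844] [0.5477 0.0145 0.084 ]
236 [ 5.165e-01 -3.000e-04  5.990e-02] [0.5488 0.0075 0.082 ] [0.5494 0.0144 0.0823]
237 [ 5.215e-01 -5.000e-04  6.050e-02] [0.5558 0.0071 0.084 ] [0.5502 0.0145 0.08  ]
```

View pics/s2b.png

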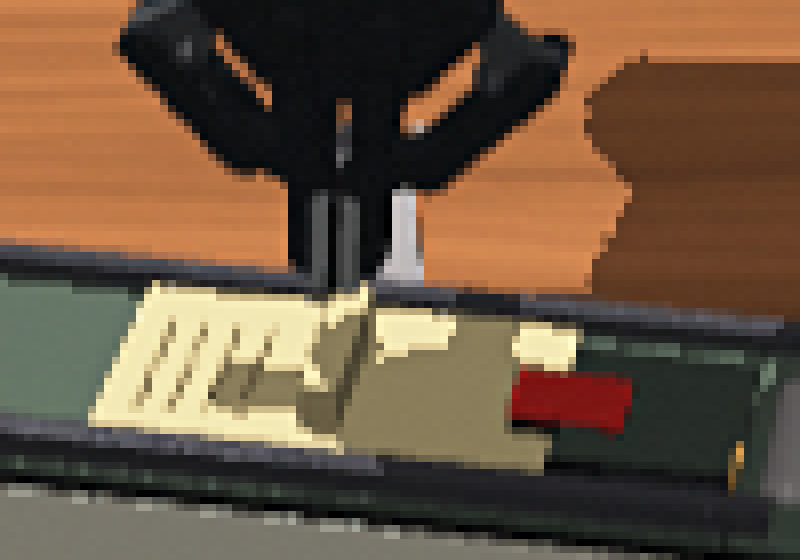

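Both cameras agree. With the TCP reported at z=0.073, the shut fingertips really end at z≈0.112, about 39 mm higher, so they closed above the rib at top-of-rib z≈0.087. I'll treat this as a z offset: open, go down in steps while watching the force, and then pinch.

```bash
python3 -m creep '{"slide":[[0,0,0],[0,0,0],[0,0,0],[0,0,0],[0,0,-0.1],[0,0,-0.15],[0,0,-0.2],[0,0,-0.2]],"twist":[[0,0,0],[0,0,0],[0,0,0],[0,0,0],[0,0,0],[0,0,0],[0,0,0],[0,0,0]],"fingers":[0,0,0,0,0,0,0,0]}' 40
python3 -m creep '{"slide":[[0,0,-0.03],[0,0,-0.03],[0,0,-0.03],[0,0,-0.03],[0,0,-0.03],[0,0,-0.03],[0,0,-0.03],[0,0,-0.03]],"twist":[[0,0,0],[0,0,0],[0,0,0],[0,0,0],[0,0,0],[0,0,0],[0,0,0],[0,0,0]],"fingers":[0,0,-1,-1,-1,-1,-1,-1]}' 40
python3 - <<'E'
from h import *
d=snap('wrist','w3.png'); d=snap('scene'); cv2.imwrite('pics/s3.png',cv2.resize(d['img'][190:270,290:390],None,fx=8,fy=7,interpolation=cv2.INTER_NEAREST))
E
```

```text
clock: 3.75
position: [0.5569, 0.0065, 0.0416]
ee_rot: [-0.001, 0.117, 0.993, 0.0]
contact_force: [0.5, -0.6, -0.1]
width: 0.0427
clock: 4.55
position: [0.5581, 0.0063, 0.0386]
ee_rot: [0.0, 0.117, 0.993, -0.0]
contact_force: [0.3, 0.1, 4.1]
width: 0.0108
```

View pics/s3.png

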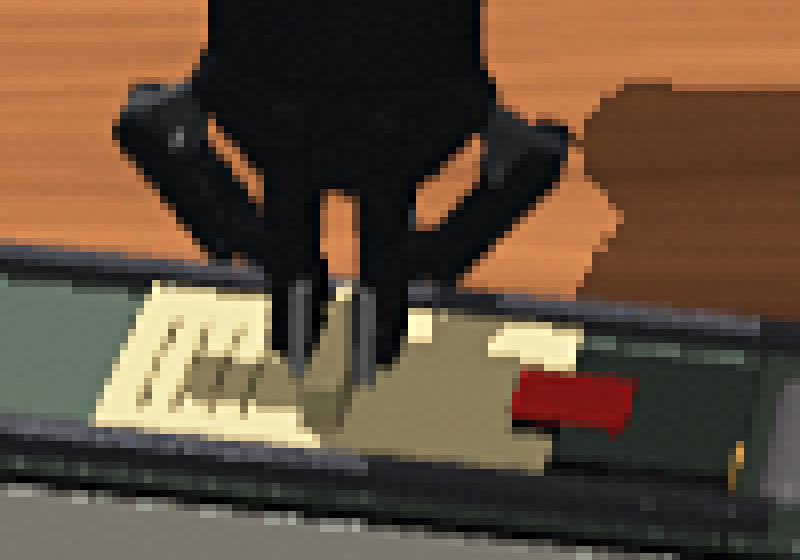

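The scene crop shows both pads on the rib (at about (340,330) in the crop), with width 10.8 mm. Sliding the cover back about 83 mm along lamp −y.

```bash
python3 -m creep '{"slide":[[0,0,0.01],[-0.02,-0.08,0.01],[-0.04,-0.17,0.01],[-0.06,-0.26,0.01],[-0.08,-0.35,0.01],[-0.1,-0.44,0.01],[-0.11,-0.48,0.01],[-0.12,-0.51,0.01],[-0.127,-0.535,0.01],[-0.127,-0.535,0.01],[-0.127,-0.535,0.01]],"twist":[[0,0,0],[0,0,0],[0,0,0],[0,0,0],[0,0,0],[0,0,0],[0,0,0],[0,0,0],[0,0,0],[0,0,0],[0,0,0]],"fingers":[-1,-1,-1,-1,-1,-1,-1,-1,-1,-1,-1]}' 40
python3 - <<'E'
from h import *
s=telemetry.get_state();o=np.array([.566,.0452]);psi=np.radians(-13.3)
p=s['position'][:2]-o;print('lamp y',p@[-np.sin(psi),np.cos(psi)],'x',p@[np.cos(psi),np.sin(psi)])
E
```

```text
clock: 5.75
position: [0.5391, -0.0746, 0.0388]
ee_rot: [0.0, 0.117, 0.993, 0.0]
contact_force: [5.4, 0.9, -15.2]
width: 0.0109
lamp y -0.12277466599305377 x 0.0013727829819483587
```

```bash
python3 -m creep '{"slide":[[-0.003,-0.013,-0.01],[-0.006,-0.026,-0.01],[-0.006,-0.026,-0.01]],"twist":[[0,0,0],[0,0,0],[0,0,0]],"fingers":[-1,-1,-1]}' 40
python3 - <<'E'
from h import *
s=telemetry.get_state();o=np.array([.566,.0452]);psi=np.radians(-13.3)
p=s['position'][:2]-o;print('lamp y',p@[-np.sin(psi),np.cos(psi)],'x',p@[np.cos(psi),np.sin(psi)])
d=snap('top','t4.png');cv2.imwrite('pics/t4.png',cv2.resize(d['img'][165:275,210:380],None,fx=4,fy=4))
E
```

```text
clock: 6.05
position: [0.5392, -0.0745, 0.0387]
ee_rot: [0.001, 0.118, 0.993, 0.004]
contact_force: [7.3, 12.0, -6.9]
width: 0.011
lamp y -0.1226535671204579 x 0.001455611340466348
```

View pics/t4.png

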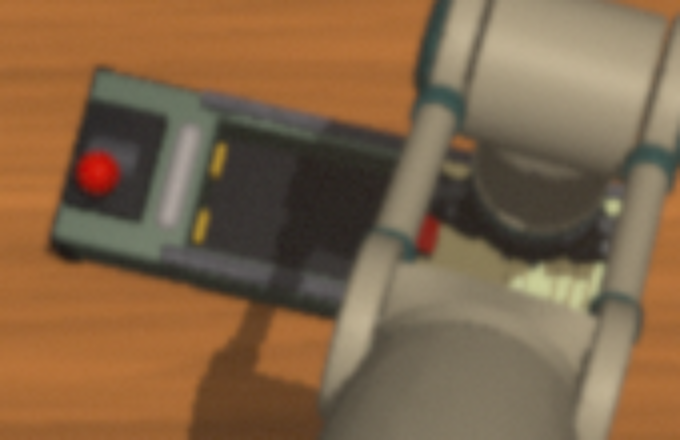

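The cover is against its back stop: 12 N and no further motion at lamp y −122.7, with the bay fully visible. Now release, lift, and go to the pack while turning −61°.

```bash
python3 -m creep '{"slide":[[0.003,0.013,0],[0.003,0.013,0],[0.003,0.013,0],[0.003,0.013,0.2],[0.003,0.013,0.5],[0.003,0.013,0.6],[0,-0.3,0.6],[-0.1,-0.6,0.6],[-0.15,-0.9,0.6],[-0.15,-1,0.6],[-0.15,-1,0.6]],"twist":[[0,0,0],[0,0,0],[0,0,0],[0,0,0],[0,0,0],[0,0,0],[0,0,-0.024],[0,0,-0.048],[0,0,-0.072],[0,0,-0.09],[0,0,-0.09]],"fingers":[0,0,0,0,0,0,0,0,0,0,0]}' 40
python3 -m creep '{"slide":[[-0.05,-0.3,0],[-0.1,-0.6,0],[-0.15,-0.9,0],[-0.15,-1,0],[-0.15,-1,0],[-0.15,-1,0]],"twist":[[0,0,-0.023],[0,0,-0.046],[0,0,-0.069],[0,0,-0.08],[0,0,-0.08],[0,0,-0.08]],"fingers":[0,0,0,0,0,0]}' 40
python3 - <<'E'
from h import *
d=snap('wrist','w5.png');P=cloud(d); i=d['img'].astype(int); b,g,r=i[...,0],i[...,1],i[...,2]
t=snap('top','t5.png')
blue=(b>r+40)&(b>g+15); m=blue&(P[...,2]>.03)&(P[...,2]<.06)
n,l,st,c=cv2.connectedComponentsWithStats(m.astype(np.uint8))
for k in range(1,n):
    if st[k,4]>150:
        q=P[l==k]; print(c[k].round(),st[k,4],np.median(q,0).round(4),cv2.minAreaRect((q[:,:2]*1000).astype(np.float32)))
s=telemetry.get_state();print(s['position'],s['ee_rot'])
E
```

```text
clock: 7.2
position: [0.5147, -0.2309, 0.1285]
ee_rot: [0.0, 0.391, 0.92, -0.001]
contact_force: [0.1, 0.7, -0.3]
width: 0.0426
clock: 7.8
position: [0.4927, -0.3761, 0.128]
ee_rot: [-0.001, 0.605, 0.796, 0.001]
contact_force: [0.5, -0.0, -0.4]
width: 0.0428
[ 66. 221.] 1833 [ 0.3285 -0.4072  0.0469] ((326.01239013671875, -408.6598205566406), (60.765655517578125, 14.096728324890137), 32.88236999511719)
[304. 245.] 1678 [ 0.4892 -0.3796  0.047 ] ((489.18426513671875, -381.7274169921875), (14.75423526763916, 60.072540283203125), 15.03360366821289)
[466. 330.] 1468 [ 0.6211 -0.411   0.0469] ((625.5638427734375, -412.96728515625), (13.790820121765137, 59.859169006347656), 77.64572143554688)
[ 0.49299508 -0.37557523  0.12822743] [-5.85036755e-04  6.04533651e-01  7.96579275e-01  4.26205208e-04]
```

View pics/w5.png

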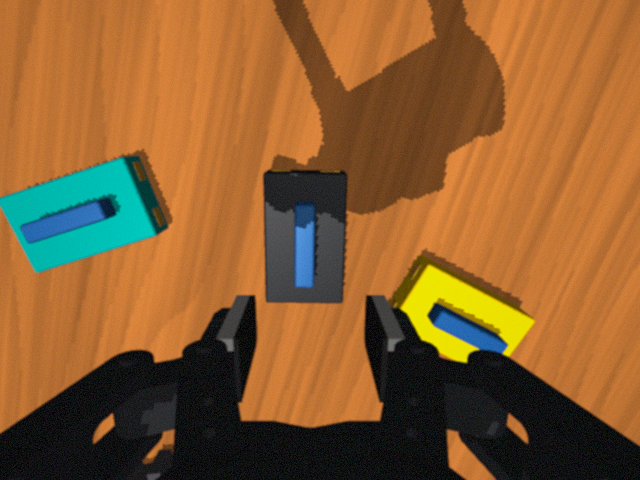

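View pics/t5.png

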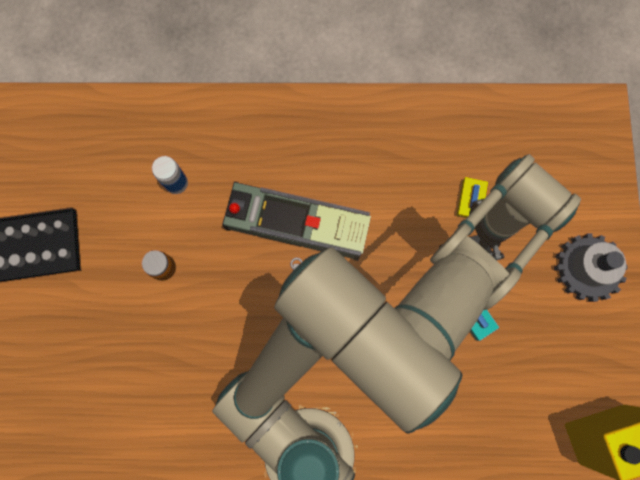

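The wrist view shows the black pack with the blue rib at (305,245), centred and aligned between the fingers. Yellow (466,330) and turquoise (66,221) are clear. Now go down over the rib and grip it.

```bash
python3 -m creep '{"slide":[[-0.015,-0.042,-0.1],[-0.015,-0.042,-0.35],[-0.015,-0.042,-0.6],[-0.015,-0.042,-0.75],[-0.015,-0.042,-0.85],[-0.015,-0.042,-0.885],[-0.015,-0.042,-0.885],[-0.015,-0.042,-0.885]],"twist":[[0,0,0],[0,0,0],[0,0,0],[0,0,0],[0,0,0],[0,0,0],[0,0,0],[0,0,0]],"fingers":[0,0,0,0,0,0,0,0]}' 80
python3 -m creep '{"slide":[[0,0,0],[0,0,0],[0,0,0],[0,0,0],[0,0,0],[0,0,0]],"twist":[[0,0,0],[0,0,0],[0,0,0],[0,0,0],[0,0,0],[0,0,0]],"fingers":[-0.5,-1,-1,-1,-1,-1]}' 80
python3 - <<'E'
from h import *
d=snap('scene'); cv2.imwrite('pics/s6.png',cv2.resize(d['img'][200:310,100:240],None,fx=5,fy=5,interpolation=cv2.INTER_NEAREST))
E
```

```text
clock: 8.7
position: [0.4915, -0.384, -0.0035]
ee_rot: [0.001, 0.605, 0.796, -0.0]
contact_force: [0.1, -1.2, -0.4]
width: 0.0426
clock: 9.3
position: [0.491, -0.3846, -0.0032]
ee_rot: [0.001, 0.606, 0.796, -0.0]
contact_force: [-0.9, 1.1, 6.2]
width: 0.0114
```

View pics/s6.png

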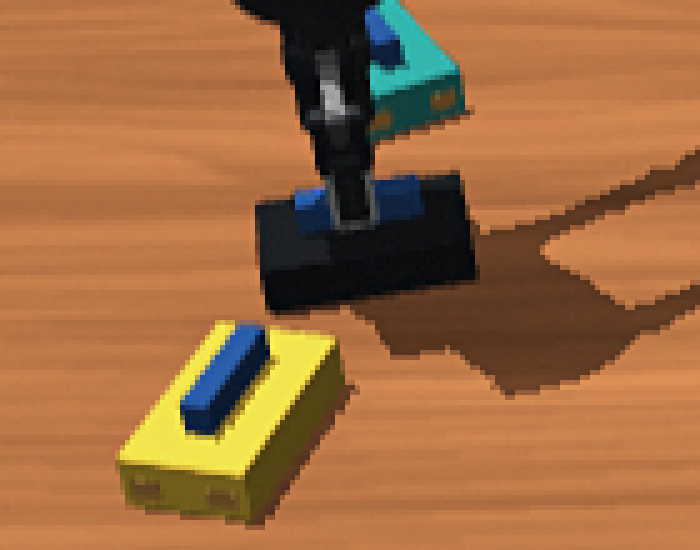

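Both pads straddle the blue rib (crop (350,200)). Lift test.

```bash
python3 -m creep '{"slide":[[0,0,0.03],[0,0,0.08],[0,0,0.13],[0,0,0.2],[0,0,0.35],[0,0,0.55],[0,0,0.75],[0,0,0.85],[0,0,0.85],[0,0,0.85]],"twist":[[0,0,0],[0,0,0],[0,0,0],[0,0,0],[0,0,0],[0,0,0],[0,0,0],[0,0,0],[0,0,0],[0,0,0]],"fingers":[-1,-1,-1,-1,-1,-1,-1,-1,-1,-1]}' 80
python3 - <<'E'
from h import *
d=snap('wrist','w7.png');d=snap('scene'); cv2.imwrite('pics/s7.png',cv2.resize(d['img'][140:300,80:300],None,fx=3,fy=3))
s=telemetry.get_state();print(s['position'],s['ee_rot'],s['contact_force'],s['moment'])
E
```

```text
clock: 10.35
position: [0.4903, -0.3838, 0.1229]
ee_rot: [-0.0, 0.606, 0.796, 0.0]
contact_force: [0.6, 0.1, -6.5]
width: 0.0118
[ 0.48966254 -0.38315073  0.12139885] [-1.60385846e-03  6.05944436e-01  7.95505314e-01  2.52463908e-04] [ 0.38793722  0.4446143  -6.24347768] [0.03955965 0.03928149 0.00358903]
```

View pics/w7.png

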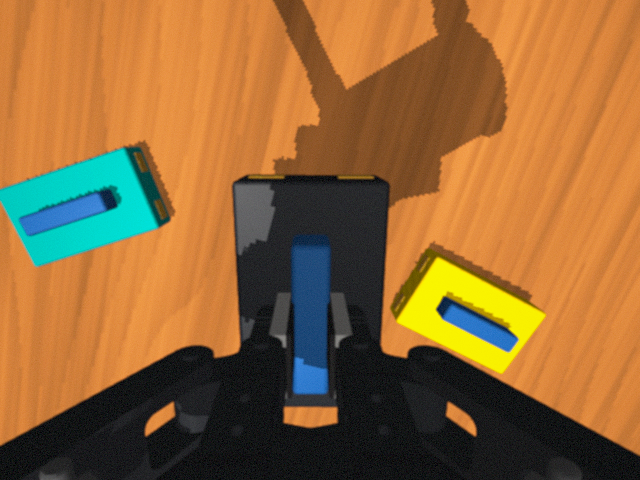

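View pics/s7.png

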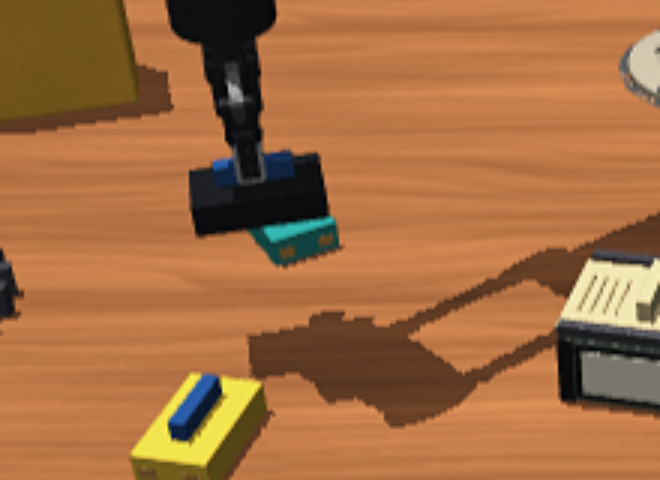

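```bash
cat >> h.py <<'E'
def packinhand(d):
    P=cloud(d); s=telemetry.get_state(); i=d['img'].astype(int); b,g,r=i[...,0],i[...,1],i[...,2]
    U=np.mgrid[0:480,0:640]
    blue=(b>r+40)&(b>g+15)&(U[1]>285)&(U[1]<340)&(U[0]>228)&(U[0]<405)
    x=P[blue]; zt=np.median(x[:,2]); x=x[abs(x[:,2]-zt)<.02]
    print('rib z',np.percentile(x[:,2],[5,50,95]).round(4),cv2.minAreaRect((x[:,:2]*1000).astype(np.float32)),cv2.boxPoints(cv2.minAreaRect((x[:,:2]*1000).astype(np.float32))).round().tolist())
    m=(U[0]>190)&(U[0]<285)&(((U[1]>245)&(U[1]<280))|((U[1]>345)&(U[1]<378)))
    x=P[m]; A=np.c_[x[:,:2],np.ones(len(x))]; c=np.linalg.lstsq(A,x[:,2],rcond=None)[0]
    print('top plane slope',c[:2].round(4),'z',x[:,2].mean(),'tcp',s['position'])
E
python3 - <<'E'
from h import *
packinhand(load('wrist'))
E
```

```text
rib z [0.1685 0.173  0.1742] ((490.7110595703125, -387.29119873046875), (15.254019737243652, 73.72004699707031), 15.710103034973145) [[473.0, -354.0], [493.0, -425.0], [508.0, -421.0], [488.0, -350.0]]
top plane slope [-0.0352  0.1275] z 0.15563205488429996 tcp [ 0.48966254 -0.38315073  0.12139885]
```

```bash
python3 - <<'E'
from h import *
d=load('wrist');P=cloud(d)
for v in range(180,405,12): print(v,P[v,260].round(4),P[v,310].round(4),P[v,365].round(4))
E
```

```text
180 [ 0.4575 -0.3379  0.1531] [ 0.4757 -0.3329  0.1525] [ 0.4958 -0.3274  0.1527]
192 [ 0.4588 -0.3419  0.1558] [ 0.4768 -0.3368  0.1564] [ 0.4968 -0.3315  0.1549]
204 [ 0.4598 -0.3463  0.1556] [ 0.4781 -0.3415  0.1545] [ 0.4979 -0.3357  0.1562]
216 [ 0.4609 -0.3506  0.1565] [ 0.4793 -0.3459  0.1545] [ 0.4998 -0.3404  0.1537]
228 [ 0.4618 -0.3558  0.154 ] [ 0.4805 -0.3504  0.1548] [ 0.5008 -0.3446  0.1557]
240 [ 0.4631 -0.36    0.1556] [ 0.4809 -0.352   0.1671] [ 0.5023 -0.3492  0.1555]
252 [ 0.4642 -0.3648  0.1555] [ 0.4817 -0.3547  0.1725] [ 0.5041 -0.3542  0.154 ]
264 [ 0.4653 -0.3697  0.155 ] [ 0.4828 -0.3586  0.1734] [ 0.5052 -0.3584  0.1559]
276 [ 0.4665 -0.3743  0.1559] [ 0.4839 -0.3626  0.1741] [ 0.5068 -0.3633  0.1554]
288 [ 0.4677 -0.379   0.1564] [ 0.4852 -0.3676  0.1725] [ 0.5085 -0.3685  0.1547]
300 [ 0.4689 -0.3848  0.1548] [ 0.4865 -0.3721  0.1723] [ 0.5103 -0.3737  0.1539]
312 [ 0.4703 -0.3816  0.1718] [ 0.4877 -0.3765  0.1725] [ 0.5115 -0.3782  0.1555]
324 [ 0.4714 -0.3815  0.181 ] [ 0.4888 -0.3805  0.1736] [ 0.506  -0.3722  0.1804]
336 [ 0.4723 -0.3742  0.2018] [ 0.4901 -0.3851  0.1738] [ 0.5021 -0.368   0.1983]
348 [ 0.4732 -0.3755  0.2058] [ 0.4915 -0.3901  0.1733] [ 0.5009 -0.3677  0.2061]
360 [ 0.4739 -0.3758  0.211 ] [ 0.4927 -0.3945  0.174 ] [ 0.5006 -0.3686  0.2108]
372 [ 0.4743 -0.3709  0.2236] [ 0.4941 -0.3995  0.1738] [ 0.4975 -0.3646  0.2234]
384 [ 0.4748 -0.3704  0.2285] [ 0.4955 -0.4049  0.1732] [ 0.4964 -0.3638  0.2295]
396 [ 0.4753 -0.3701  0.2328] [ 0.5006 -0.4234  0.1545] [ 0.4963 -0.3648  0.2322]
```

The pack is held level, with top plane z 0.155 on both sides. It weighs 6.5 N, and its centre is within 2 mm of the TCP. Carrying it to above the bay.

```bash
python3 -m creep '{"slide":[[0.02,0.1,0],[0.06,0.3,0],[0.1,0.5,0],[0.14,0.75,0],[0.18,0.993,0],[0.18,0.993,0]],"twist":[[0,0,-0.005],[0,0,-0.01],[0,0,-0.015],[0,0,-0.02],[0,0,-0.0266],[0,0,-0.0266]],"fingers":[-1,-1,-1,-1,-1,-1]}' 80
python3 -m creep '{"slide":[[0.04,0.2,0],[0.08,0.4,0],[0.12,0.6,0],[0.15,0.8,0],[0.18,0.993,0],[0.18,0.993,0]],"twist":[[0,0,-0.005],[0,0,-0.01],[0,0,-0.015],[0,0,-0.02],[0,0,-0.0266],[0,0,-0.0266]],"fingers":[-1,-1,-1,-1,-1,-1]}' 80
python3 -m creep '{"slide":[[0.04,0.2,0],[0.08,0.4,0],[0.12,0.6,0],[0.15,0.8,0],[0.17,0.93,0],[0.18,0.993,0],[0.18,0.993,0],[0.18,0.993,0],[0.18,0.993,0]],"twist":[[0,0,-0.005],[0,0,-0.01],[0,0,-0.015],[0,0,-0.02],[0,0,-0.0266],[0,0,-0.0266],[0,0,-0.0266],[0,0,-0.0266],[0,0,-0.0266]],"fingers":[-1,-1,-1,-1,-1,-1,-1,-1,-1]}' 80
python3 - <<'E'
from h import *
d=snap('wrist','w8.png'); P=cloud(d)
s=telemetry.get_state();o=np.array([.566,.0452]);psi=np.radians(-13.3);R=np.array([[np.cos(psi),np.sin(psi)],[-np.sin(psi),np.cos(psi)]])
def L(p): return np.r_[R@(p[:2]-o),p[2]]*1000
a=s['ee_rot'];print(s['position'],L(s['position']),np.degrees(2*np.arctan2(a[1],a[2])),s['contact_force'])
for v in [185,200,240,260,280,300,320,340,360,380]: print(v,[L(P[v,u]).round(1).tolist() for u in (260,312,365)])
E
```

```text
clock: 11.05
position: [0.5164, -0.229, 0.1212]
ee_rot: [-0.004, 0.669, 0.743, 0.001]
contact_force: [-1.0, -0.9, -6.3]
width: 0.0122
clock: 11.65
position: [0.5439, -0.0823, 0.1216]
ee_rot: [-0.002, 0.729, 0.685, 0.0]
contact_force: [0.4, -0.6, -6.7]
width: 0.0118
clock: 12.55
position: [0.5714, 0.0614, 0.1227]
ee_rot: [0.0, 0.785, 0.62, -0.0]
contact_force: [0.2, -0.4, -6.0]
width: 0.0118
[0.57150204 0.06140106 0.12281371] [  1.62741829  17.03227454 122.81370927] 103.37687422210219 [-0.38734167  0.46920529 -5.67520719]
185 [[-17.6, 68.1, 155.5], [1.7, 68.0, 155.3], [21.7, 67.9, 154.2]]
200 [[-18.0, 62.3, 154.2], [1.7, 62.5, 155.8], [21.8, 62.3, 154.5]]
240 [[-18.3, 47.1, 156.1], [1.7, 49.3, 164.7], [22.3, 46.8, 155.3]]
260 [[-18.7, 38.7, 155.4], [1.7, 43.8, 171.5], [22.7, 38.5, 154.7]]
280 [[-18.9, 30.6, 156.1], [1.7, 36.8, 172.7], [23.1, 29.8, 154.0]]
300 [[-19.4, 21.4, 154.5], [1.7, 29.4, 173.1], [23.4, 21.2, 154.2]]
320 [[-16.4, 24.0, 177.8], [1.7, 21.6, 173.0], [20.2, 23.6, 177.2]]
340 [[-13.0, 30.5, 203.3], [1.7, 13.5, 173.0], [16.3, 30.6, 203.7]]
360 [[-12.1, 29.0, 211.1], [1.7, 5.2, 172.9], [15.3, 29.3, 211.7]]
380 [[-10.0, 33.8, 226.9], [1.7, -3.8, 172.4], [13.0, 33.9, 227.1]]
```

View pics/w8.png

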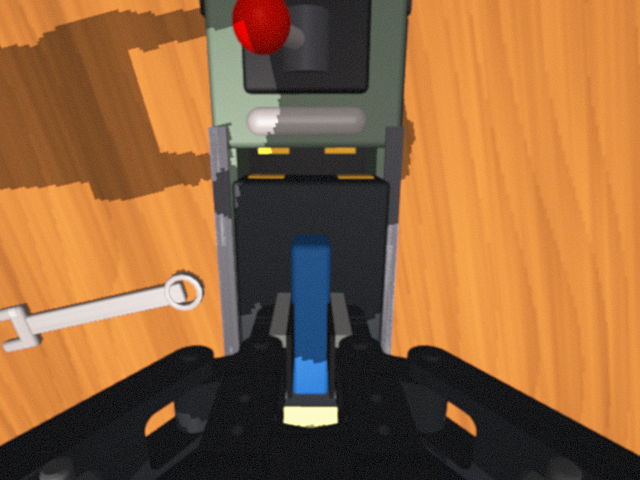

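```bash
python3 - <<'E'
from h import *
d=load('wrist'); P=cloud(d)
o=np.array([.566,.0452]);psi=np.radians(-13.3);R=np.array([[np.cos(psi),np.sin(psi)],[-np.sin(psi),np.cos(psi)]])
L=np.concatenate([(P[...,:2]-o)@R.T,P[...,2:]],-1)*1000
for v in (140,170,200,230):
    row=L[v]; k=(row[:,2]>69)&(row[:,2]<77)&(np.abs(np.abs(row[:,0])-52)<12); x=row[k,0]; print(v,[(x[x<0].min().round(1),x[x<0].max().round(1)) if (x<0).any() else 0,(x[x>0].min().round(1),x[x>0].max().round(1)) if (x>0).any() else 0])
k=L[120,240:375]; print('ledge row120', k[[5,8,11,20,60,100,120,123,126]].round(1).tolist())
for v in range(104,140,3): print(v,L[v,330].round(1))
for v in range(140,182,4): print(v,L[v,275].round(1),L[v,308].round(1))
E
```

```text
140 [(np.float64(-56.2), np.float64(-46.1)), (np.float64(43.9), np.float64(53.4))]
170 [(np.float64(-55.8), np.float64(-46.3)), (np.float64(43.9), np.float64(53.2))]
200 [(np.float64(-55.5), np.float64(-46.2)), (np.float64(48.2), np.float64(53.4))]
230 [(np.float64(-55.9), np.float64(-45.8)), (np.float64(47.8), np.float64(53.8))]
ledge row120 [[-37.0, 95.0, 62.6], [-34.7, 94.9, 66.0], [-32.8, 94.8, 67.5], [-27.5, 94.8, 68.7], [-4.7, 94.8, 68.3], [18.1, 94.8, 67.2], [29.6, 94.8, 67.0], [31.4, 94.8, 66.3], [33.5, 94.9, 64.1]]
104 [ 12.5 103.8  62.7]
107 [ 12.4 102.   65.5]
110 [ 12.4 100.3  65.8]
113 [12.4 98.6 67. ]
116 [12.4 97.  67.5]
119 [12.3 95.3 69.1]
122 [12.4 93.7 67.2]
125 [12.4 92.1 67.5]
128 [12.4 90.4 67.7]
131 [12.6 88.8 65.6]
134 [12.6 87.1 65.5]
137 [12.8 85.4 62.7]
140 [-19.7  83.8  62.8] [-0.2 83.8 63.8]
144 [-19.9  81.4  61.2] [-0.2 81.5 63.1]
148 [-22.1  78.5  37.2] [-0.5 78.  13.8]
152 [-22.3  75.9  35.6] [-0.5 75.2 15.7]
156 [-24.1  72.5  15.4] [-0.5 72.4 15.4]
160 [-24.2  69.6  15.2] [-0.5 69.7 15.6]
164 [-24.3  66.9  15.7] [-0.5 66.9 16.2]
168 [-24.4  64.   14.9] [-0.5 64.  15. ]
172 [-24.4  61.2  15.6] [-0.5 61.1 14.4]
176 [-13.   70.3 143.8] [1.000e-01 6.950e+01 1.352e+02]
180 [-12.2  69.7 153.4] [  0.2  69.7 153.3]
```

In this view the lamp's centre is at x≈−1.2 and the pack at x +1.7, y 20, so I shift about −3 mm in x and +1.5 mm in y, then lower gently.

```bash
python3 -m creep '{"slide":[[-0.017,0.015,0],[-0.017,0.015,-0.1],[-0.017,0.015,-0.2],[-0.017,0.015,-0.3],[-0.017,0.015,-0.37],[-0.017,0.015,-0.44],[-0.017,0.015,-0.51],[-0.017,0.015,-0.57],[-0.017,0.015,-0.63],[-0.017,0.015,-0.67],[-0.017,0.015,-0.7],[-0.017,0.015,-0.7]],"twist":[[0,0,0],[0,0,0],[0,0,0],[0,0,0],[0,0,0],[0,0,0],[0,0,0],[0,0,0],[0,0,0],[0,0,0],[0,0,0],[0,0,0]],"fingers":[-1,-1,-1,-1,-1,-1,-1,-1,-1,-1,-1,-1]}' 80
```

```text
clock: 13.8
position: [0.5687, 0.065, 0.0173]
ee_rot: [-0.0, 0.784, 0.62, -0.0]
contact_force: [-0.0, -0.3, -5.4]
width: 0.0113
```

```bash
python3 -m creep '{"slide":[[0,0,-0.01],[0,0,-0.02],[0,0,-0.03],[0,0,-0.03],[0,0,-0.03]],"twist":[[0,0,0],[0,0,0],[0,0,0],[0,0,0],[0,0,0]],"fingers":[-1,-1,-1,-1,-1]}' 80
```

```text
clock: 14.3
position: [0.5692, 0.065, 0.0135]
ee_rot: [0.0, 0.784, 0.62, 0.0]
contact_force: [-0.1, -0.4, -5.9]
width: 0.0118
```

```bash
python3 -m creep '{"slide":[[0,0,-0.01],[0,0,-0.02],[0,0,-0.02],[0,0,-0.02]],"twist":[[0,0,0],[0,0,0],[0,0,0],[0,0,0]],"fingers":[-1,-1,-1,-1]}' 80
```

```text
clock: 14.7
position: [0.5693, 0.065, 0.0108]
ee_rot: [0.0, 0.784, 0.62, 0.0]
contact_force: [-0.4, 0.7, -0.8]
width: 0.0118
```

```bash
python3 -m creep '{"slide":[[0,0,-0.007],[0,0,-0.013],[0,0,-0.013],[0,0,-0.013]],"twist":[[0,0,0],[0,0,0],[0,0,0],[0,0,0]],"fingers":[-1,-1,-1,-1]}' 80
```

```text
clock: 15.1
position: [0.5694, 0.065, 0.0108]
ee_rot: [0.0, 0.784, 0.62, 0.001]
contact_force: [-4.2, -0.6, 10.7]
width: 0.0119
```

The pack is down: z has stopped at 0.0108 and the load has gone over to the floor. Release with a limited opening, wait, then lift.

```bash
python3 -m creep '{"slide":[[0,0,0.013],[0,0,0.013],[0,0,0.013],[0,0,0.013],[0,0,0.013],[0,0,0.1],[0,0,0.3],[0,0,0.55],[0,0,0.8],[0,0,0.8]],"twist":[[0,0,0],[0,0,0],[0,0,0],[0,0,0],[0,0,0],[0,0,0],[0,0,0],[0,0,0],[0,0,0],[0,0,0]],"fingers":[-0.35,-0.35,-0.35,-0.35,-0.35,-0.35,-0.35,-0.35,-0.35,-0.35]}' 80
python3 - <<'E'
from h import *
d=snap('wrist','w9.png'); P=cloud(d)
o=np.array([.566,.0452]);psi=np.radians(-13.3);R=np.array([[np.cos(psi),np.sin(psi)],[-np.sin(psi),np.cos(psi)]])
L=np.concatenate([(P[...,:2]-o)@R.T,P[...,2:]],-1)*1000
i=d['img'].astype(int); b,g,r=i[...,0],i[...,1],i[...,2]
m=(b>r+40)&(b>g+15)&(L[...,2]<75)&(L[...,2]>40); x=L[m]; print('rib',np.percentile(x,[2,50,98],axis=0).round(1).tolist())
s=telemetry.get_state();print(s['position'],L.shape,s['contact_force'])
E
```

```text
clock: 16.1
position: [0.5735, 0.065, 0.1352]
ee_rot: [0.004, 0.784, 0.62, 0.005]
contact_force: [1.0, -0.4, 0.4]
width: 0.0279
rib [[-9.4, -6.0, 43.1], [-2.2, 24.7, 60.9], [4.4, 52.6, 62.4]]
[0.57156357 0.06502691 0.13235704] (480, 640, 3) [ 0.14493702 -0.11439181 -0.54882148]
```

View pics/w9.png

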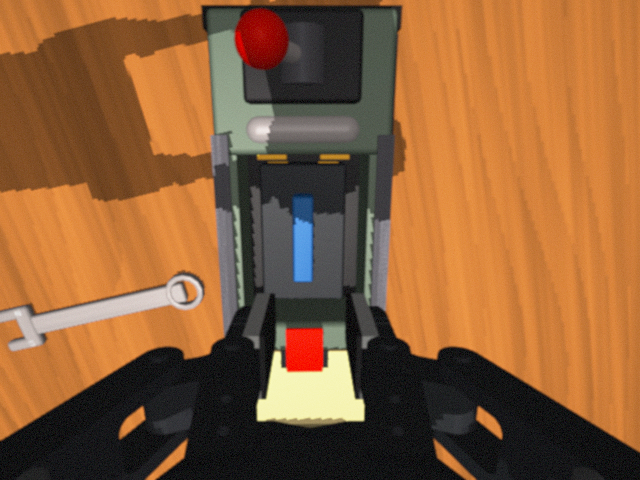

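The wrist view shows the pack flat in the bay, with the rib at about (303,240) and rib-top z at 61 mm, centred within about 2 mm. The open cover's red tab is at (304,348). Next I'll put the shut fingers behind the cover rib and push along +y.

```bash
python3 -m creep '{"slide":[[-0.05,-0.25,0],[-0.12,-0.5,0],[-0.18,-0.75,0],[-0.22,-0.95,0],[-0.22,-0.95,0]],"twist":[[0,0,0],[0,0,0],[0,0,0],[0,0,0],[0,0,0]],"fingers":[-1,-1,-1,-1,-1]}' 40
python3 -m creep '{"slide":[[-0.04,-0.135,0],[-0.04,-0.135,-0.2],[-0.04,-0.135,-0.4],[-0.04,-0.135,-0.55],[-0.04,-0.135,-0.6],[-0.04,-0.135,-0.6],[-0.04,-0.135,-0.6]],"twist":[[0,0,0],[0,0,0],[0,0,0],[0,0,0],[0,0,0],[0,0,0],[0,0,0]],"fingers":[-1,-1,-1,-1,-1,-1,-1]}' 40
python3 - <<'E'
from h import *
d=snap('wrist','w10.png'); d=snap('scene');cv2.imwrite('pics/s10.png',cv2.resize(d['img'][180:300,250:430],None,fx=4,fy=4))
s=telemetry.get_state();o=np.array([.566,.0452]);psi=np.radians(-13.3);R=np.array([[np.cos(psi),np.sin(psi)],[-np.sin(psi),np.cos(psi)]])
print(s['position'],R@(s['position'][:2]-o))
E
```

```text
clock: 16.65
position: [0.5346, -0.0807, 0.1276]
ee_rot: [-0.0, 0.786, 0.619, -0.001]
contact_force: [0.5, 1.2, -0.2]
width: -0.0004
clock: 17.35
position: [0.5308, -0.0975, 0.0391]
ee_rot: [0.0, 0.784, 0.62, 0.0]
contact_force: [0.3, 0.0, 0.0]
width: -0.0002
[ 0.53125756 -0.09785041  0.03971746] [-0.0009019  -0.14720612]
```

View pics/s10.png

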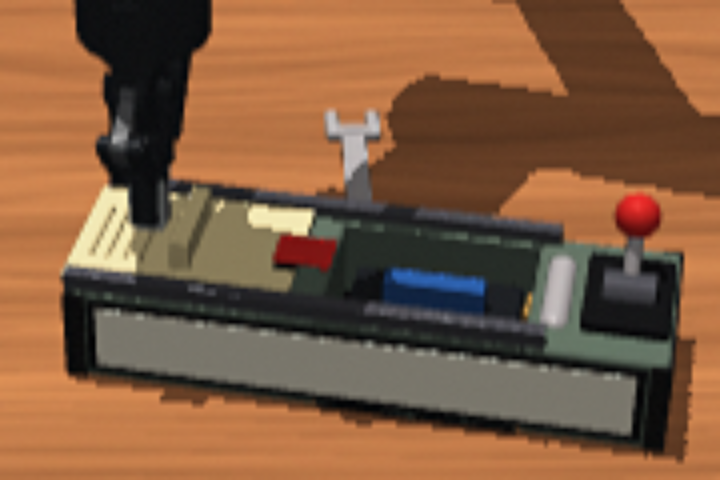

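View pics/w10.png

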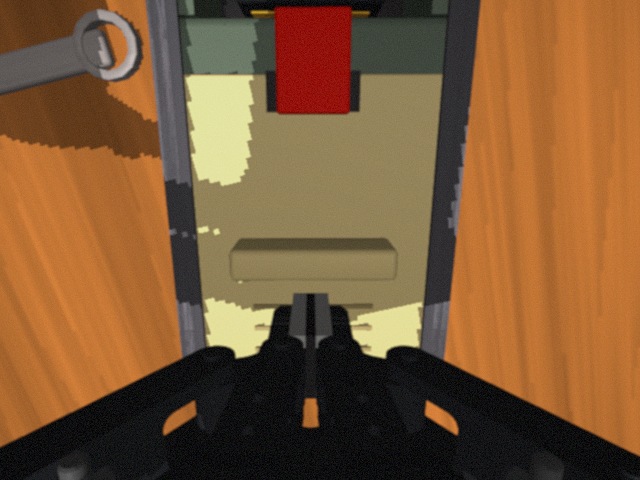

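The shut fingers stand behind the rib, centred on it (wrist (310,310), rib (313,260)). Lower 5 mm and push most of the way.

```bash
python3 -m creep '{"slide":[[0,0,-0.035],[0,0,-0.035],[0.012,0.05,-0.035],[0.024,0.1,-0.035],[0.045,0.19,-0.035],[0.066,0.28,-0.035],[0.087,0.37,-0.035],[0.108,0.46,-0.035],[0.13,0.55,-0.035],[0.151,0.64,-0.035],[0.172,0.73,-0.035],[0.19,0.8,-0.035],[0.2,0.85,-0.035],[0.2,0.85,-0.035],[0.2,0.85,-0.035]],"twist":[[0,0,0],[0,0,0],[0,0,0],[0,0,0],[0,0,0],[0,0,0],[0,0,0],[0,0,0],[0,0,0],[0,0,0],[0,0,0],[0,0,0],[0,0,0],[0,0,0],[0,0,0]],"fingers":[-1,-1,-1,-1,-1,-1,-1,-1,-1,-1,-1,-1,-1,-1,-1]}' 40
python3 - <<'E'
from h import *
d=snap('wrist','w11.png')
s=telemetry.get_state();o=np.array([.566,.0452]);psi=np.radians(-13.3);R=np.array([[np.cos(psi),np.sin(psi)],[-np.sin(psi),np.cos(psi)]])
print(s['position'],R@(s['position'][:2]-o))
E
```

```text
clock: 18.95
position: [0.56, 0.0304, 0.0329]
ee_rot: [-0.0, 0.784, 0.62, 0.0]
contact_force: [0.5, 0.3, -0.2]
width: -0.0004
[0.55985996 0.03008021 0.03292461] [-0.00249705 -0.01612678]
```

View pics/w11.png

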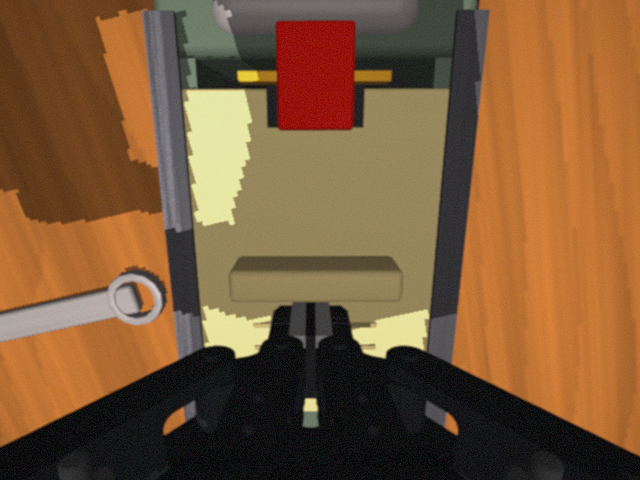

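The cover has followed: the tab (316,75) is just short of the ledge (315,15). Now the last stretch over the click.

```bash
python3 -m creep '{"slide":[[0.006,0.026,0],[0.012,0.05,0],[0.018,0.076,0],[0.024,0.1,0],[0.029,0.12,0],[0.031,0.13,0],[0.034,0.143,0],[0.034,0.143,0],[0.034,0.143,0],[0.034,0.143,0]],"twist":[[0,0,0],[0,0,0],[0,0,0],[0,0,0],[0,0,0],[0,0,0],[0,0,0],[0,0,0],[0,0,0],[0,0,0]],"fingers":[-1,-1,-1,-1,-1,-1,-1,-1,-1,-1]}' 40
python3 - <<'E'
from h import *
d=snap('wrist','w12.png');P=cloud(d)
s=telemetry.get_state();o=np.array([.566,.0452]);psi=np.radians(-13.3);R=np.array([[np.cos(psi),np.sin(psi)],[-np.sin(psi),np.cos(psi)]])
print(s['position'],R@(s['position'][:2]-o),s['contact_force'])
E
```

```text
clock: 20.0
position: [0.5646, 0.0499, 0.033]
ee_rot: [0.001, 0.784, 0.621, -0.001]
contact_force: [-1.8, -5.9, -0.7]
width: 0.0003
[0.56453535 0.04986562 0.03299866] [-0.00249869  0.00420354] [-1.78330416 -4.54828685  0.12614118]
```

View pics/w12.png

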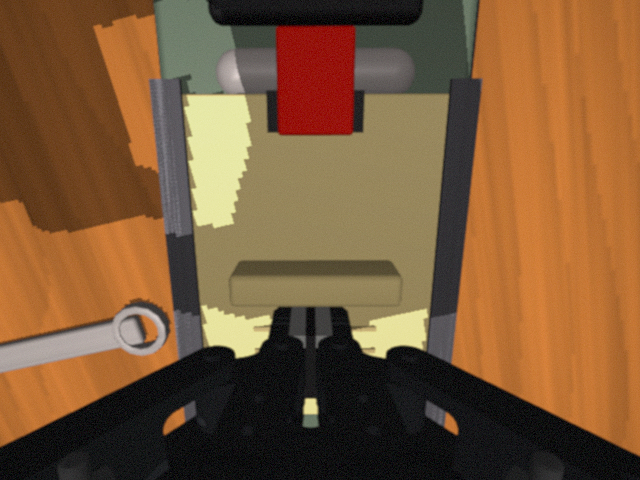

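```bash
python3 -m creep '{"slide":[[0.003,0.013,0],[0.006,0.026,0],[0.009,0.039,0],[0.009,0.039,0],[0.009,0.039,0]],"twist":[[0,0,0],[0,0,0],[0,0,0],[0,0,0],[0,0,0]],"fingers":[-1,-1,-1,-1,-1]}' 40
python3 - <<'E'
from h import *
d=snap('wrist','w13.png');P=cloud(d)
s=telemetry.get_state();o=np.array([.566,.0452]);psi=np.radians(-13.3);R=np.array([[np.cos(psi),np.sin(psi)],[-np.sin(psi),np.cos(psi)]])
L=np.concatenate([(P[...,:2]-o)@R.T,P[...,2:]],-1)*1000
print(s['position'],R@(s['position'][:2]-o),s['contact_force'])
for v in range(20,150,8): print(v,L[v,315].round(1),L[v,250].round(1))
E
```

```text
clock: 20.55
position: [0.5645, 0.0496, 0.0331]
ee_rot: [0.004, 0.783, 0.622, -0.006]
contact_force: [-4.8, -22.7, 2.6]
width: -0.0001
[0.5644739  0.04962685 0.03309473] [-0.00250356  0.00395704] [ -5.40982943 -21.24890185   2.46129728]
20 [ -1.9 109.4  68.4] [-23.  109.1  69.2]
28 [ -1.9 106.1  72.6] [-23.9 108.3  62.9]
36 [ -1.9 104.1  71.3] [-24.1 105.8  62.8]
44 [ -1.9 101.5  72.6] [-24.1 103.2  63.3]
52 [-1.9 99.3 72. ] [-23.8 100.3  66.1]
60 [-1.8 96.8 72.5] [-23.7  97.5  67.6]
68 [-1.8 94.3 73.2] [-23.7  95.1  67.7]
76 [-1.8 91.9 73.3] [-23.9  92.6  67.5]
84 [-1.8 89.5 73. ] [-24.1  90.1  66.8]
92 [-1.8 87.1 72.4] [-24.4  87.7  65.5]
100 [-1.7 84.6 72.8] [-24.5  85.1  65.6]
108 [-1.7 82.1 72.7] [-24.5  82.4  66.3]
116 [-1.7 79.6 71.4] [-24.5  79.7  66.6]
124 [-1.7 77.  71.9] [-24.5  77.   67.1]
132 [-1.7 74.4 71.7] [-24.7  74.3  66.7]
140 [-1.6 71.7 67.1] [-24.6  71.6  67.8]
148 [-1.6 68.9 67.2] [-24.8  68.8  67.6]
```

The hard stop is reached at 22 N with no further motion. The tab lies level (72–73 mm along its length) and its end is at lamp y≈106. Back off, lift, and move to the −x side of the knob.

```bash
python3 -m creep '{"slide":[[-0.02,-0.08,0],[-0.03,-0.12,0.2],[-0.03,-0.12,0.5],[-0.05,-0.1,0.7],[-0.1,0.2,0.7],[-0.15,0.5,0.7],[-0.2,0.75,0.7],[-0.213,0.887,0.7],[-0.213,0.887,0.7],[-0.213,0.887,0.7]],"twist":[[0,0,0],[0,0,0],[0,0,0],[0,0,0],[0,0,0],[0,0,0],[0,0,0],[0,0,0],[0,0,0],[0,0,0]],"fingers":[-1,-1,-1,-1,-1,-1,-1,-1,-1,-1]}' 40
python3 - <<'E'
from h import *
d=snap('wrist','w14.png');t=snap('top');cv2.imwrite('pics/t14.png',cv2.resize(t['img'][145:285,140:380],None,fx=3,fy=3))
P=cloud(d)
s=telemetry.get_state();o=np.array([.566,.0452]);psi=np.radians(-13.3);R=np.array([[np.cos(psi),np.sin(psi)],[-np.sin(psi),np.cos(psi)]])
print(s['position'],R@(s['position'][:2]-o),s['contact_force'])
E
```

```text
clock: 21.6
position: [0.5346, 0.1907, 0.1382]
ee_rot: [-0.0, 0.784, 0.621, 0.0]
contact_force: [0.7, -1.1, -0.4]
width: -0.0002
[0.53480176 0.18952355 0.13822152] [-0.06356307  0.13327549] [ 0.58380124 -0.41279645  0.35859607]
```

View pics/w14.png

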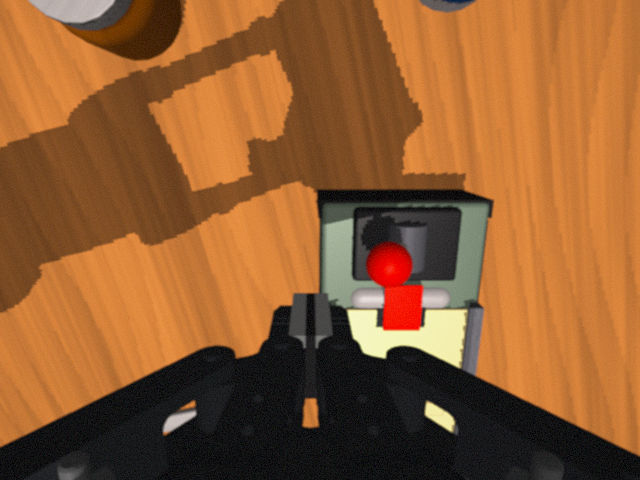

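View pics/t14.png

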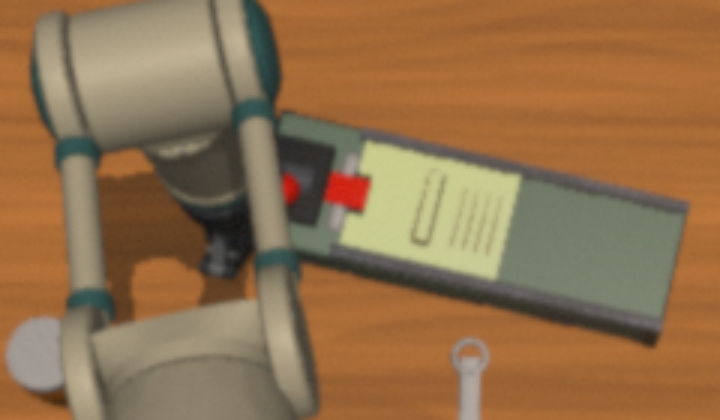

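The top view shows the cover home with the tab over the ledge (347,190). The knob is at (390,265) in the wrist view, to the +x side of the fingers. Lower beside the knob and push +x.

```bash
python3 -m creep '{"slide":[[0,0,-0.15],[0,0,-0.3],[0,0,-0.45],[0,0,-0.513],[0,0,-0.513],[0.05,-0.012,-0.513],[0.1,-0.024,-0.513],[0.15,-0.036,-0.513],[0.2,-0.048,-0.513],[0.25,-0.06,-0.513],[0.3,-0.071,-0.513],[0.33,-0.078,-0.513],[0.36,-0.085,-0.513],[0.36,-0.085,-0.513],[0.36,-0.085,-0.513]],"twist":[[0,0,0],[0,0,0],[0,0,0],[0,0,0],[0,0,0],[0,0,0],[0,0,0],[0,0,0],[0,0,0],[0,0,0],[0,0,0],[0,0,0],[0,0,0],[0,0,0],[0,0,0]],"fingers":[-1,-1,-1,-1,-1,-1,-1,-1,-1,-1,-1,-1,-1,-1,-1]}' 40
python3 - <<'E'
from h import *
d=snap('wrist','w15.png');P=cloud(d);i=d['img'].astype(int)
t=snap('scene');cv2.imwrite('pics/s15.png',cv2.resize(t['img'][180:300,270:450],None,fx=4,fy=4))
s=telemetry.get_state();o=np.array([.566,.0452]);psi=np.radians(-13.3);R=np.array([[np.cos(psi),np.sin(psi)],[-np.sin(psi),np.cos(psi)]])
print(s['position'],R@(s['position'][:2]-o),s['contact_force'])
E
```

```text
clock: 23.2
position: [0.5891, 0.1772, 0.0611]
ee_rot: [0.0, 0.784, 0.62, 0.0]
contact_force: [0.4, 0.3, 0.2]
width: -0.0001
[0.58880712 0.17731234 0.06131845] [-0.008197    0.13381571] [-1.0325678   0.39541432 -0.13704302]
```

View pics/s15.png

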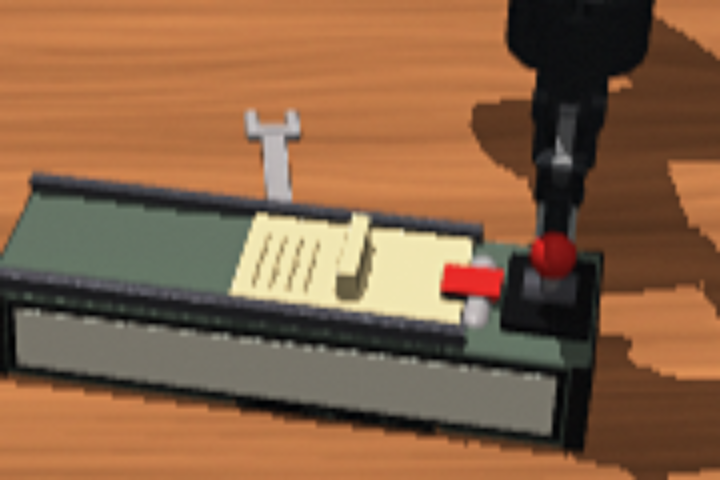

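View pics/w15.png

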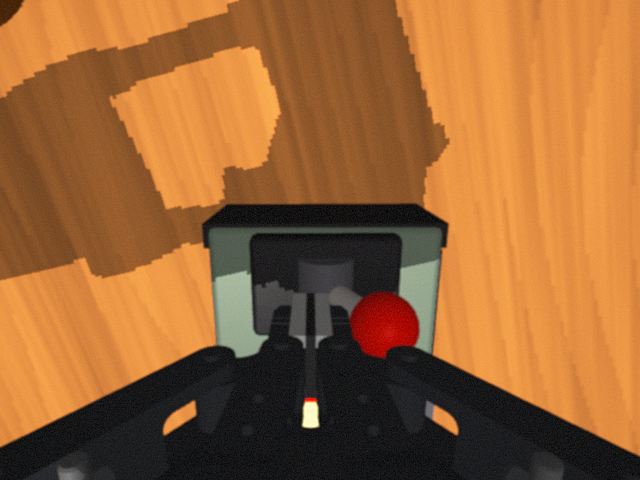

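Knob is over towards +x, at (385,325) in the wrist view. I'll push a little further until the stop shows in the force.

```bash
python3 -m creep '{"slide":[[0.02,-0.005,0],[0.04,-0.01,0],[0.06,-0.014,0],[0.06,-0.014,0]],"twist":[[0,0,0],[0,0,0],[0,0,0],[0,0,0]],"fingers":[-1,-1,-1,-1]}' 40
```

```text
clock: 23.7
position: [0.5914, 0.1765, 0.061]
ee_rot: [-0.004, 0.784, 0.62, -0.004]
contact_force: [-11.8, 4.2, 8.0]
width: -0.0001
```

The stop is reached: the TCP moved only about 2.5 mm of the 9 mm commanded, and the force rose to 12 N. Back off, lift clear, and look.

```bash
python3 -m creep '{"slide":[[-0.1,0.02,0],[-0.3,0.07,0],[-0.4,0.09,0.2],[-0.5,0.1,0.5],[-0.7,0.1,0.8],[-0.9,0.1,0.95],[-0.9,0.1,0.95],[-0.9,0.1,0.95]],"twist":[[0,0,0],[0,0,0],[0,0,0],[0,0,0],[0,0,0],[0,0,0],[0,0,0],[0,0,0]],"fingers":[-1,-1,-1,-1,-1,-1,-1,-1]}' 40
python3 -m creep '{"slide":[[-0.3,0.2,0],[-0.6,0.2,0],[-0.6,0.2,0],[-0.6,0.2,0]],"twist":[[0,0,0],[0,0,0],[0,0,0],[0,0,0]],"fingers":[-1,-1,-1,-1]}' 40
python3 - <<'E'
from h import *
o=np.array([.5654,.0454]);psi=np.radians(-13.3);R=np.array([[np.cos(psi),np.sin(psi)],[-np.sin(psi),np.cos(psi)]])
for n in ('top','scene'):
    d=snap(n);P=cloud(d);i=d['img'].astype(int);b,g,r=i[...,0],i[...,1],i[...,2]
    L=np.concatenate([(P[...,:2]-o)@R.T,P[...,2:]],-1)*1000
    c=d['img'][140:350,130:390] if n=='top' else d['img'][180:310,250:530]
    cv2.imwrite(f'pics/{n}16.png',cv2.resize(c,None,fx=2.8,fy=2.8))
    red=(r>140)&(g<70)&(abs(L[...,0])<60)
    for nm,m in [('knob',red&(L[...,1]>118)&(L[...,1]<155)&(L[...,2]>95)),('tab',red&(L[...,1]<115)&(L[...,1]>50)&(L[...,2]<80)),('rib',(abs(L[...,0])<28)&(abs(L[...,1]-20)<15)&(L[...,2]>80)&(L[...,2]<92))]:
        print(n,nm,m.sum(),np.percentile(L[m],[3,50,97],axis=0).round(1).tolist())
    if n=='top':
        for nm,rg in [('can',(140,185,150,192,.1,.15)),('jar',(135,175,245,285,.07,.1)),('wrench',(280,310,255,332,.003,.02))]:
            m=reg(P,*rg); print(nm,m.sum(),cv2.minAreaRect((P[m][:,:2]*1000).astype(np.float32))[0])
s=telemetry.get_state();print(s['clock'],s['position'],s['contact_force'])
E
```

```text
clock: 24.5
position: [0.4632, 0.1904, 0.2049]
ee_rot: [0.001, 0.784, 0.621, 0.002]
contact_force: [-0.0, -0.5, -0.5]
width: -0.0001
clock: 24.9
position: [0.3727, 0.2202, 0.2028]
ee_rot: [0.0, 0.784, 0.621, -0.0]
contact_force: [0.1, 0.4, 0.7]
width: 0.0
top knob 62 [[12.8, 123.5, 112.2], [21.0, 132.0, 117.3], [31.8, 141.1, 121.9]]
top tab 124 [[-10.5, 76.2, 66.2], [0.4, 89.9, 71.2], [12.2, 105.8, 75.7]]
top rib 112 [[-26.6, 14.8, 80.8], [-0.5, 20.1, 85.5], [26.2, 26.2, 90.1]]
can 574 (670.08154296875, 346.7063293457031)
jar 0 (0.0, 0.0)
wrench 826 (386.55816650390625, 37.434715270996094)
scene knob 61 [[17.0, 124.1, 108.9], [27.8, 134.2, 113.6], [34.7, 144.1, 118.8]]
scene tab 97 [[-12.7, 75.6, 65.3], [2.5, 91.8, 69.2], [14.3, 106.3, 71.8]]
scene rib 72 [[-25.1, 16.2, 81.6], [0.6, 22.0, 83.9], [26.1, 27.7, 85.8]]
25.0 [0.37417619 0.2202753  0.20324587] [-0.08740401  0.12733978 -0.52949645]
```

View pics/top16.png

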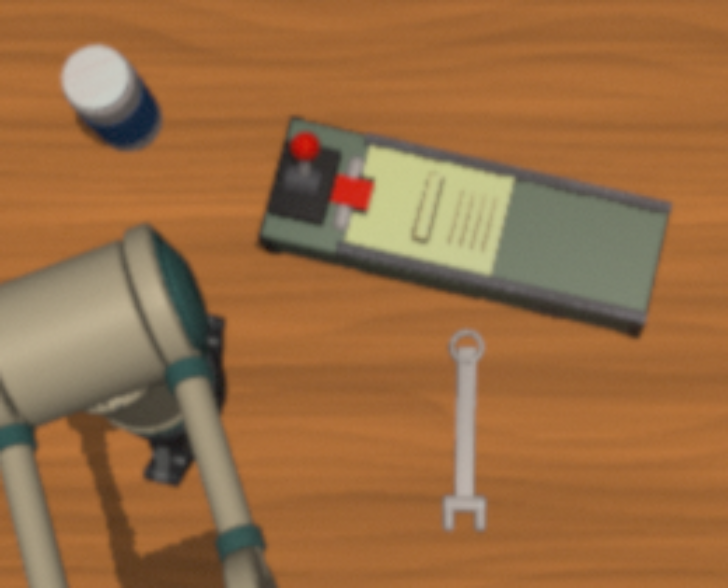

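View pics/scene16.png

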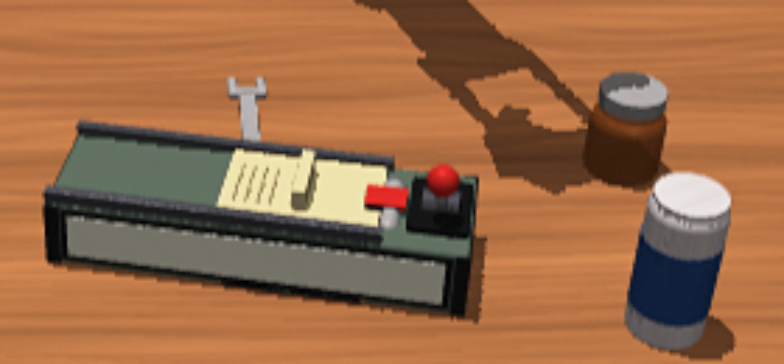

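The top view shows the knob at (305,147), leaning away from the robot, the cover home, and the red tab (352,192) lying flat across the ledge. The can and wrench are where they were. The arm hides the jar from above, but the scene view shows it standing untouched at (627,130). Handing in.

```bash
python3 -c "
from rig import order; print(order.sign_off())"
```

```text
the job is handed in; nothing more can be done
None
```

The lamp job is finished and handed in at about 25 s on the clock; the hand-in reports no verdict. I slid the cover to its back stop and set the pack flat in the bay, rib up. Then I pushed the cover home over the ledge and threw the switch to its far stop.

**Last checks:**
- **Cover:** its rib was at lamp y 20 mm in one camera and 22 mm in the other, where home is 21 mm. The push ended on a hard stop at about 22 N.
- **Tab:** it lies level, with its end at lamp y 106 mm, past the ledge.
- **Switch:** the knob moved from lamp x −22 to +21 mm, about 1.0 rad, and the push met its stop at about 12 N.
- **Pack:** I checked it before closing the cover. It was centred within about 2 mm, its rib top was at 61 mm, and it lay flat.
- **Bystanders:** the can and wrench moved less than 1 mm. The jar was hidden from the top camera at the end, so I only confirmed by eye in the scene view that it was standing in place.

**What disagreed:**
- **Fingertip height:** the fingertips sit about 39 mm above the TCP position the robot reports. The first pinch closed on air above the cover rib, so I applied that offset from then on.
- **Tilt reading:** one plane fit suggested the held pack was tilted 0.13 rad. Row-by-row depth showed it level.

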